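# Press a tin's lid home with an over-centre locking clamp

## Task

Press the lid of the small square tin fully home with the locking clamp. Lay the tin on its side in the cradle between the clamp's open jaws and let go of it, squeeze the two handles together until you feel them snap over centre and they stay locked on their own, then pull the release lever so that the clamp springs open; leave the tin in the cradle. Stop squeezing at the snap: press the handle no more than 10 N against its stop, never press handle or lever with over 30 N, and do not disturb the other things.

Things in the scene. Friction and masses are not known exactly. Their poses are not given: they have to be found in the camera images.
- clamp: Locking C-clamp lying flat on a 185x110 mm grey foot plate (10 mm thick) fixed to the worktop; 290 mm long. Origin on the worktop under its head. x: from handles to jaws; y: to the moving jaw's and moving handle's side; z up. Its linkage moves level, 48 to 60 mm above the worktop. Hidden adjusting screws are set differently each time.
- cradle (a point): Centre of the cradle's floor between the jaws, 34 mm above the worktop, at clamp x=80, y=0 mm; clamp axes. Rails at x=+-23 mm, 8 mm high. The tin fits between the fixed pad's face (y=-22) and the open jaw's round nose (y=+28 mm), both 20 mm above the floor. Free above; jaw arms pass at y=+-40 to 60 mm, the head is 55 mm behind.
- fixed_handle (a point): On the fixed handle's centre line where it is well squeezed: clamp x=-65, y=-11, z=54 mm; clamp axes. Bar 12 mm wide (y), 12 mm high; it stays still. Nothing lies lower than 48 mm beside the handles but the foot plate.
- moving_handle (a point): On the moving handle (bar 12x12 mm, top 60 mm up) opposite fixed_handle; moves with it, at clamp y=25 to 46 mm open. Only this handle travels, to clamp -y. Resistance rises to 5-15 N, falls to zero at dead centre; then it snaps 2 to 4 mm ahead to a rigid stop and stays locked. Where differs by the setting, at y=1 to 20 mm, and must be felt; short of it it springs open again.
- release_lever: Dark strut between the handles whose rear end, the release lever, reaches back beyond them and ends in an upright tab. Origin on its pivot at the toggle link.
- lever_tab (a point): Middle of the release lever's upright tab, 16 (clamp x) x 8 (clamp y) x 32 mm, 63 to 95 mm above the worktop (this point 81): clamp (-154, -1) mm locked, (-152, -15) open. When locked, pull or push it to clamp -y (away from the moving handle's side): it yields 1 to 4 mm at up to 10 N, then the clamp springs open, the tab swings on 10 mm and the moving handle outward 25 to 30 mm.
- tin_center (a point): Centre (half-way up) of a small square metal tin lying on its side: 40 mm (x) x 44 mm (y, long axis, lid proud; 40 mm lid home) x 40 mm high, 0.14 kg. Lid at its +y end; either end may face the moving jaw. Grip across x, 40 mm wide.
- tin_lid (a joint): How far the lid is pushed on (m): 0 proud, 0.004 fully home; stiff (5 N).
- tin: The same tin; origin at the centre of its underside.
- saucer_plate: bystander: white saucer, 190 mm across (mm); origin at the centre of its underside; leave it alone
- dark_mug: bystander: dark mug, 98x133x112 (mm); origin at the centre of its underside; leave it alone
- kitchen_timer: bystander: round wind-up kitchen timer, 60 across, 41 high (mm); origin at the centre of its underside; leave it alone
- sink_plug: bystander: rubber sink plug, 45 across, 12 high (mm); origin at the centre of its underside; leave it alone
- teaspoon_sink: bystander: teaspoon, 137 long (mm); origin at the centre of its underside; leave it alone
- corner_glass_4: bystander: drinking glass, 65 across, 88 high (mm); origin at the centre of its underside; leave it alone
- clamp_jaw (a joint): Swing of the moving jaw (rad): 0 open, 0.13 shut on the tin with the lid home. It is shut already some 10 to 15 mm of handle travel before the handles lock, so it does not show the locking; but let go unlocked it springs back to 0.
- clamp_link: Toggle link with the moving handle and the release lever that it carries (the moving parts on the handle side); origin on its pivot at the jaw, 54 mm above the worktop.
- clamp_handle: The moving handle's bar alone; origin on its pivot at the jaw.
Things that resemble listed ones, but are neither listed nor needed, are in the scene too. Leave any red look-alike of the tin alone.

How it is judged (in metres and radians):
On the way, in this order (a step that is already met when the one before it is completed fails the run):
1. the tin lies in the cradle between the open jaws, let go (x of tin_center in the frame of cradle between -0.006 and 0.006 m and y of tin_center in the frame of cradle between -0.01 and 0.008 m and z of tin_center in the frame of cradle between 0.015 and 0.024 m and angle between the y axis of tin_center and the y axis of cradle, either way round below 0.2 rad and contact force between the fingers and tin below 0.1 N and value of joint clamp_jaw below 0.03 rad), for 0.2 s.
2. the clamp stays locked on its own (jaw shut beyond 0.115 rad, fingers off the link, handle and lever), with the lid pressed home (value of joint clamp_jaw above 0.115 rad and value of joint tin_lid above 0.003 m and contact force between the fingers and clamp_link below 0.1 N), for 0.3 s.
3. the release lever is pulled while the clamp is locked (contact force between the fingers and release_lever above 1 N and value of joint clamp_jaw above 0.115 rad), for 0.02 s.
At the end, for the whole second after the job is handed in: The tin lies at rest in the cradle (centre within 6 mm along the clamp and 8 to 10 mm across of the cradle's centre, 15 to 24 mm above its floor, long axis within 0.2 rad of the jaws' axis), its lid pushed on by more than 3 mm of 4, and the clamp is open (jaw joint below 0.02 rad) (x of tin_center in the frame of cradle between -0.006 and 0.006 m and y of tin_center in the frame of cradle between -0.01 and 0.008 m and z of tin_center in the frame of cradle between 0.015 and 0.024 m and angle between the y axis of tin_center and the y axis of cradle, either way round below 0.2 rad and value of joint tin_lid above 0.003 m and value of joint clamp_jaw below 0.02 rad and linear speed of tin below 0.01 m/s); the robot touches nothing.
It fails at once if more than 30 N between the fingers and the clamp's moving handle or release lever (contact force between the fingers and clamp_link above 30 N).
It fails at once if one of the other things moved by more than 30 mm (distance of any of saucer_plate, dark_mug, kitchen_timer, sink_plug, teaspoon_sink, corner_glass_4 from where it was at the start of the episode above 0.03 m).
It fails at once if pressing on the moving handle with more than 10 N once it has snapped to its stop (value of joint clamp_jaw above 0.115 rad and y of lever_tab in the frame of clamp above -0.0014 m and contact force between the fingers and clamp_handle above 10 N).
It also fails if it takes over 72 s, if anything falls off the work surface, if the arm or the gripper's body presses on something with over 40 N, if the wrist force passes 120 N, or if a joint passes its speed limit or range.

## Robot

A 7-joint arm with a two-finger parallel gripper is mounted at the origin on a cart in front of the work surface, level with it; the furniture and walls round the work are solid. World frame = base frame: x ahead of the robot, y to its left, z up, the work surface at z = 0. Lengths are in mm, angles in rad, forces in N, time in s.
With the tool pointing down it reaches from about 425 to 875 mm from the base axis. Payload 9.9 kg.
Tool frame: the origin (TCP) lies at the very end of the fingers, on their centre line; the grasp point (between the pads) lies 19 mm behind it; x points along the fingers, y is the direction in which the jaws open and shut, and the axes are right-handed (so a half turn about x gives the same grasp; the last joint's range is limited). The gripper opens to 85 mm and grips with 20 to 120 N. Pads are 22 mm wide; open, the fingers measure 114 mm over their backs; the gripper's body (76 mm by 85 mm) begins 54 mm behind the grasp point. The pads swing forward as they close: fully open they stand 13 mm farther back than shut.
Start: joints at [1.217, 0.576, 0.025, 1.437, -0.015, 1.129, -0.057], TCP at [179.918, -650.583, 231.289] pointing down, gripper open.
Joint ranges: [-2.76, 2.76], [-0.34, 2.15], [-1.52, 1.57], [0.19, 2.46], [-1.09, 4.23], [0.17, 1.99], [-2.82, 2.82]. Speed limits (rad/s): [2.22, 2.22, 3.01, 3.01, 3.14, 3.14, 3.14].

## Interface

Orientations are given as a rotation vector (axis times angle).
In Python, from workcell import bot, imaging, job gives the robot as it stands. The module is installed in compiled form; this text tells all that it offers.
- The arm moves only by the tool move_arm, never from a script. Its argument "steps" is one flat list of numbers, 5 for each row, row after row: the shift along the tool's x, y, z as a fraction of full scale, then the turn about the tool's x as a fraction of full scale, then the opening, from 0 (shut) to 1 (fully open). In form: [dx, dy, dz, roll, gripper, dx, dy, dz, roll, gripper, ...]. A call has exactly 10 rows; each row is the pose to reach, as a shift and turn from the pose commanded when the call began, along the tool's axes at that moment, turning the shorter way round; what a row does not reach only later rows make up. Full scale, the value 1, is 0.1 m for a shift and 360 degrees for a turn. A row lasts 1/8 s, in which the tool goes at most 62.5 mm and 10.7 degrees, less where a joint would pass 70% of its speed; a pose out of reach is approached as far as the arm can. A call with a number of a shift or a turn outside -1 to 1 is refused whole. A call with a gripper value outside its range is refused whole. The fingers move at their own pace and stop on an object; "newtons" is the grip in N (left out, the last holds). Time passes only in rows, so rows that repeat a pose let the fingers close, or fill a call up. It gives the time, the measured TCP pose, the force and the opening at its end, in the units of the state.
- bot.get_state(): the state, without advancing time (a new reading comes with each control period).
- imaging.get_image(name): name is "side" or "top"; returns a dict with "pixels" (480x640x3 uint8, red, green, blue), "depth" (480x640 float32, mm along the optical axis (not along the pixel's ray), 0 where there is no reading), "K" (3x3 intrinsics, pixels), "R" (3x3) and "t" (3): a world point X has camera coordinates R X + t. Camera axes: x right, y down, z forward; pixel columns grow to the right and rows downward; lengths in mm; the calibration is good to about 2 mm. A picture is of the moment at which its call begins.
- job.finish_job(): hands the job in, once; it reports no verdict.
The state is a dict: "time": time; "joint_pos": joint angles; "qvel": joint speeds; "joint_torque": joint torques, N m; "ee_pos": TCP position; "tool_rot": TCP orientation; "force": force on the tool from outside, world axes, zero at the start; "wrist_torque": the same for the moment, N m; "width": opening from 0.0 (shut) to 1.0 (fully open).
Only numpy, scipy, OpenCV 4.12 (cv2) and the standard library are available. Lean on these libraries where they do the work, as an engineer would, in place of code of your own. Each camera call takes 0.05 s, during which the arm holds its last target.

## Working session

There is one attempt and no reset: what is moved stays moved. The work goes in short steps, Python scripts to look and compute and a tool call to move; the robot and the scene stay as the last step left them, time stands still between calls to the robot, and variables do not carry over. Pictures are saved under pics/ and viewed, and the job is handed in when it is done.

Besides the shell and the picture viewer there is one more tool, called after ">>>" in YAML: its name, and indented under it one key for each argument. move_arm: Moves the arm, as the interface text tells. Shift numbers are shares of 0.1 m and turn numbers shares of 360 degrees, none past 1 either way. Its arguments: {"type":"object","properties":{"steps":{"type":"array","items":{"type":"number"}},"newtons":{"type":"number"}},"required":["steps"]}

```bash
mkdir -p pics; cat > h.py <<'E'
import numpy as np, cv2
from workcell import bot, imaging, job
def snap(name,tag):
    im=imaging.get_image(name); np.savez(f'{tag}.npz',**im)
    cv2.imwrite(f'pics/{tag}.png',cv2.cvtColor(im['pixels'],cv2.COLOR_RGB2BGR)); return im
def pts(im):
    K,R,t,d=[np.array(im[k],float) for k in('K','R','t','depth')]
    v,u=np.mgrid[:480,:640]
    c=np.stack([(u-K[0,2])/K[0,0]*d,(v-K[1,2])/K[1,1]*d,d],-1)
    return (c-t)@R
def ray(im,u,v,z):
    K,R,t=[np.array(im[k],float) for k in('K','R','t')]
    d=R.T@np.array([(u-K[0,2])/K[0,0],(v-K[1,2])/K[1,1],1]); o=-R.T@t
    return o+d*(z-o[2])/d[2]
def proj(im,X):
    K,R,t=[np.array(im[k],float) for k in('K','R','t')]
    c=K@(R@np.array(X,float)+t); return c[:2]/c[2]
E
python3 - <<'E'
from h import *
for n in('top','side'):
    im=snap(n,n+'0'); print(n,np.round(-im['R'].T@im['t']),np.round(im['R'],2).tolist(),im['K'][0,0])
print(bot.get_state())
E
```

```text
top [ 498. -111. 1490.] [[-0.01, -1.0, 0.01], [-1.0, 0.01, -0.05], [0.05, -0.01, -1.0]] 600.7636904463961
side [102. 584. 851.] [[-0.84, -0.54, -0.0], [-0.37, 0.57, -0.73], [0.4, -0.61, -0.68]] 456.3065776032958
{'time': 0.1, 'joint_pos': array([ 1.21721045,  0.57642409,  0.02482975,  1.43782801, -0.01500498,
        1.12904864, -0.05652216]), 'qvel': array([-0.0013046 , -0.00219462, -0.00132913, -0.00182801,  0.00047033,
       -0.00056036, -0.0004965 ]), 'joint_torque': array([ 5.11780498e-03, -7.67300248e+01,  2.25790054e+00, -2.86602831e+01,
        1.59523141e-02,  8.70711490e-03,  5.51962785e-06]), 'ee_pos': array([ 179.80838529, -650.1690612 ,  230.54320144]), 'tool_rot': array([ 2.07756104,  0.28359582, -2.07812212]), 'force': array([-0.52321868,  0.26066657, -1.30473462]), 'wrist_torque': array([ 0.03299975,  0.00362593, -0.01126389]), 'width': 0.9998220930020142}
```

View pics/top0.png

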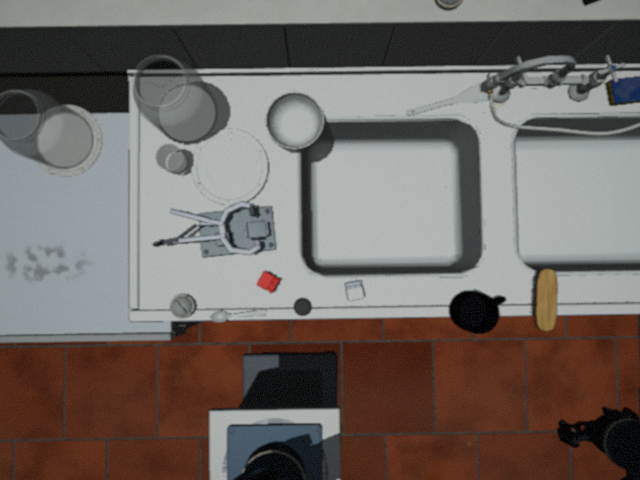

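View pics/side0.png

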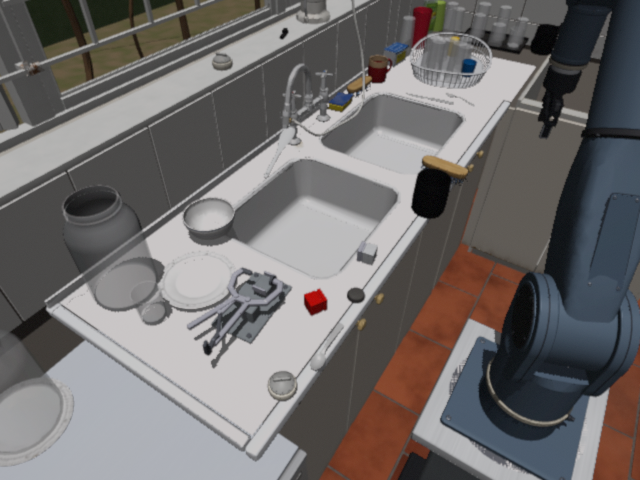

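The top view shows the white tin at about (355,290), the clamp at about (240,232) with its handles pointing left, and the red decoy at (268,282). I'll zoom in next.

```bash
python3 - <<'E'
import cv2
a=cv2.imread('pics/top0.png')
cv2.imwrite('pics/zc.png',cv2.resize(a[190:270,145:285],None,fx=5.7,fy=5.7,interpolation=cv2.INTER_CUBIC))
cv2.imwrite('pics/zt.png',cv2.resize(a[265:315,325:385],None,fx=10,fy=10,interpolation=cv2.INTER_CUBIC))
b=cv2.imread('pics/side0.png')
cv2.imwrite('pics/zs.png',cv2.resize(b[230:360,180:400],None,fx=3.6,fy=3.6,interpolation=cv2.INTER_CUBIC))
E
```

```text
(no output)
```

View pics/zc.png

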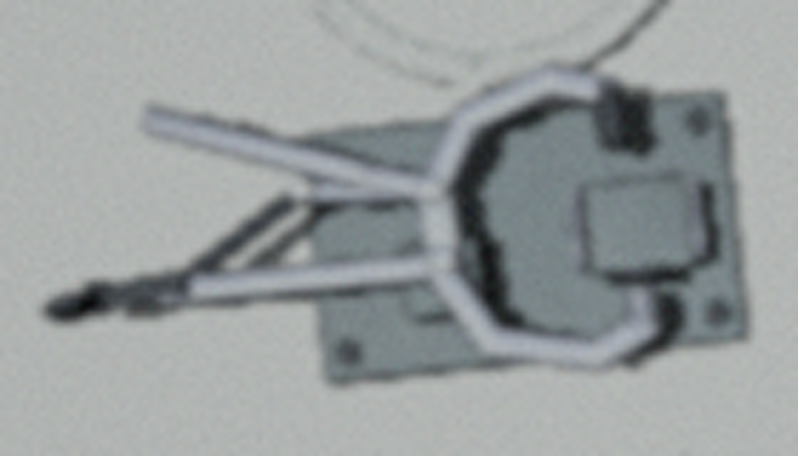

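View pics/zt.png

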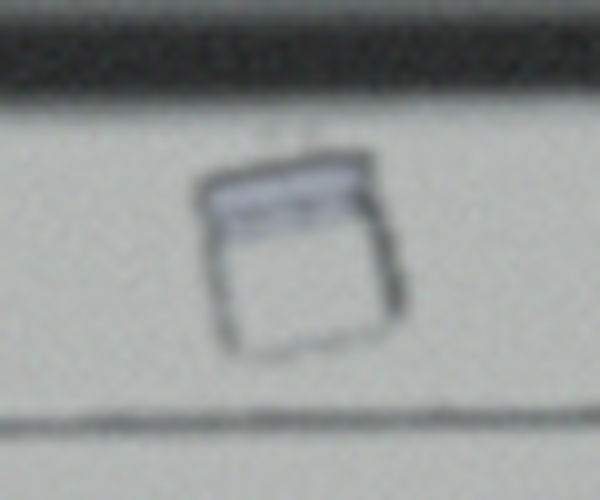

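View pics/zs.png

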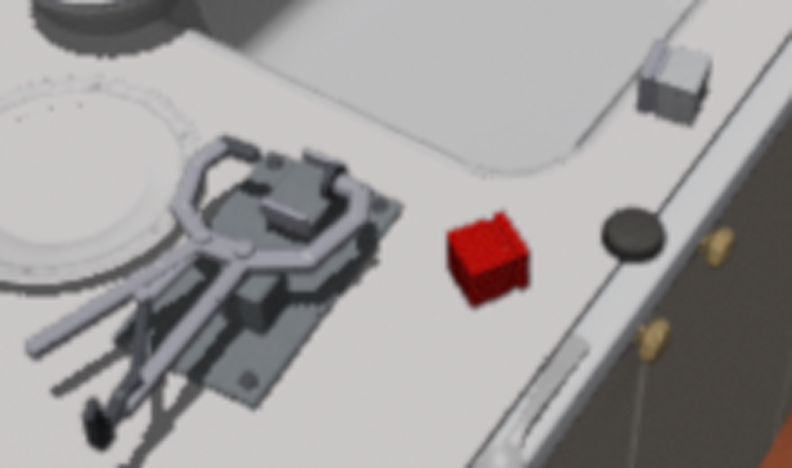

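```bash
python3 - <<'E'
from h import *
im=dict(np.load('top0.npz')); P=pts(im)
z=P[...,2]
np.set_printoptions(linewidth=250)
print('clamp z'); print(np.round(z[194:262:2,160:280:3]).astype(int))
print('tin z'); print(np.round(z[278:304,342:368]).astype(int))
h=im['pixels'].astype(int)
print(h[278:304,342:368].sum(-1)//3)
E
```

```text
clamp z
[[1490   -2    5 ...   -6    3   -3]
 [  -2   -4   -4 ...    5    3    2]
 [   2    1   -3 ...   -1    2    2]
 ...
 [  -3    3    2 ...    1   -4    0]
 [   2   -1   -1 ...   -2   -3    4]
 [  -4    4   -3 ...    4    0   -2]]
tin z
[[  -1    3    2   -4   -4    6   -5   -1    0    3   -4   -2    3    0   -3   -2    1   -3    0    1    6   -1    2   -2    2    4]
 [   1    0    0    0    5   -3    2    4    2   -1    1    2    5    0   -1   -4    6    1    5    3    0   -2    0    2    6    1]
 [  -3    1    4   -2   -2    2    2    0    1   -1    2    1   -1   -1   -3   15   33   24   35   -3    0   -4    3   -2   -1   -3]
 [   1   -2   -1   -2    0   -2   -3    1   -3    4   18   29   31   36   39   39   35   44   39   39   -7   -3   -5    1   -4    2]
 [   2    0    0    1    1   15   29   35   37   40   31   37   34   42   39   34   37   40   40   36    1   -3    2    0   -2    2]
 [   0   -4   -3   22   40   45   37   37   42   40   37   38   39   43   35   37   39   42   36   34   -2    7   -1    2   -3   -3]
 [  -2   -1   -4   33   39   39   40   40   38   38   32   3
[... 4683 characters left out ...]
 182 181 181 179 177 176 176 169 168 158 159 168 175 180]
 [181 178 181 175 159 139 147 170 181 178 178 181 173 173 170 170 162 162 165 161 160 161 172 177 177 179]
 [179 175 180 179 168 151 147 167 172 172 168 167 163 162 159 156 158 162 169 169 167 174 179 181 181 178]
 [182 178 179 182 175 163 158 166 164 161 159 157 162 171 171 168 167 171 177 177 179 178 178 179 180 178]
 [179 182 178 182 176 174 174 173 171 168 166 170 171 178 179 177 180 180 180 182 179 180 179 179 176 179]
 [177 182 179 179 180 175 180 179 176 180 181 178 179 178 180 176 179 177 180 183 181 181 181 182 180 182]
 [180 182 179 181 179 182 180 180 179 184 180 179 179 182 178 181 179 179 180 178 181 182 178 180 182 180]]
```

```bash
python3 - <<'E'
from h import *
im=dict(np.load('top0.npz')); P=pts(im); z=P[...,2]
def sel(c0,c1,r0,r1,z0,z1):
    m=np.zeros(z.shape,bool); m[r0:r1,c0:c1]=(z[r0:r1,c0:c1]>z0)&(z[r0:r1,c0:c1]<z1); return m
def rect(m,h,name):
    v,u=np.nonzero(m); q=np.array([ray(im,a,b,h)[:2] for a,b in zip(u,v)],np.float32)
    r=cv2.minAreaRect(q); print(name,len(q),'mean',q.mean(0),'rect',r); return q
def comp(m):
    n,l,s,_=cv2.connectedComponentsWithStats(m.astype(np.uint8)); return l==1+np.argmax(s[1:,4])
t=comp(sel(335,375,272,308,22,60)); q=rect(t,40,'tin')
# tin axis from second moments / boundary edges; area
print('area mm2', len(q)*(1450/600.8)**2)
mask=sel(145,290,195,268,5,120); mm=comp(mask)
zz=cv2.medianBlur(z.astype(np.float32),3)
pl=sel(145,290,195,268,5,18)&mm
rect(comp(cv2.morphologyEx(mm.astype(np.uint8),cv2.MORPH_OPEN,np.ones((9,9)))>0),10,'plate-ish')
cr=np.zeros_like(mm); cr[215:245,242:275]=((zz>25)&(zz<48))[215:245,242:275]; rect(comp(cr),38,'cradle')
for c in range(150,280,2):
  s=''
  for r in range(196,266):
    a=zz[r,c]; s+='.' if a<5 else '1' if a<20 else '3' if a<46 else '6' if a<70 else '9'
  print(c,s)
E
```

```text
tin 304 mean [ 440.12402 -201.91692] rect ((440.2029724121094, -201.8087158203125), (44.207252502441406, 40.13945007324219), 10.416282653808594)
area mm2 1770.7193781571314
plate-ish 558 mean [586.0234   35.55222] rect ((580.4755859375, 34.528263092041016), (59.322479248046875, 69.15274047851562), 89.19136047363281)
cradle 372 mean [591.10657   31.444324] rect ((590.5919799804688, 31.637638092041016), (40.291378021240234, 57.27123260498047), 3.9535720348358154)
150 ......................................................................
152 ......................................................................
154 ...............................................999....................
156 ..............................................99999...................
158 .............................................99999....................
160 ............................................669996....................
162 ...........................................6666661....................
164 ...........................................666666.....................
166 ..............................
[... 3540 characters left out ...]
6666666611...............
262 ..........111111111111111333333333333333331111111111111...............
264 ..........111111111111111333333333333333311111111111111...............
266 ..........111111111111111333333333333333311111111111111...............
268 ..........1111111111111111333333333333331111111111111.................
270 ..........11111111111111111111111111111111111111111111................
272 ...........11.1111111111111111111111111111111111111111................
274 ..............................1111...111.1111111111111................
276 .................................................1111.................
278 ......................................................................
```

```bash
cat > clamp.py <<'E'
from h import *
E
python3 - <<'E'
from h import *
im=dict(np.load('top0.npz')); P=pts(im)
zz=cv2.medianBlur(P[...,2].astype(np.float32),3)
# fixed handle centreline at z=60
q=[]
for c in range(187,213):
    r=np.array([r for r in range(233,246) if 46<zz[r,c]<75]); q.append(ray(im,c,r.mean(),60)[:2])
q=np.array(q); p=np.polyfit(q[:,1],q[:,0],1); print('fixed handle x=%.4f*y+%.1f'%tuple(p), 'resid',np.std(q[:,0]-np.polyval(p,q[:,1])))
# moving handle
m=[]
for c in range(174,196):
    r=np.array([r for r in range(205,222) if 46<zz[r,c]<75]); m.append(ray(im,c,r.mean(),60)[:2])
m=np.array(m); pm=np.polyfit(m[:,1],m[:,0],1); print('moving',pm, m[0],m[-1])
# cradle edges x: for rows
l=[];rr=[]
for r in range(223,236):
    cs=[c for c in range(240,276) if 25<zz[r,c]<50]; l.append(ray(im,min(cs)-.5,r,36)[1]); rr.append(ray(im,max(cs)+.5,r,36)[1])
print('cradle y-range',np.median(l),np.median(rr))
# plate from colour: zoom corners
for u,v in [(300,133),(722,92),(748,338),(328,384)]:
    print('plate',ray(im,145+u/5.7-.4,190+v/5.7-.4,10)[:2])
# tab
t=[(c,r) for c in range(150,162) for r in range(236,250) if zz[r,c]>75]
print('tab',np.mean([ray(im,c,r,95)[:2] for c,r in t],0),len(t))
# angle and origin
th=np.arctan(p[0]); # x axis = (-sin?...)
d=np.array([-p[0],-1.]);d/=np.linalg.norm(d); n=np.array([-d[1],d[0]])
print('clamp x axis',d,'y axis',n,'yaw',np.degrees(np.arctan2(d[1],d[0])))
E
```

```text
fixed handle x=-0.0624*y+580.0 resid 0.8691450397508563
moving [2.75874608e-01 5.72625842e+02] [635.3973074 226.7985336] [621.5359208 176.8451532]
cradle y-range 59.70703190103971 3.8181618067355885
plate [634.62257984 181.37390909]
plate [649.9053945   -1.44525776]
plate [543.02034231 -11.57526519]
plate [525.79578712 169.71709937]
tab [557.60867367 258.25070008] 29
clamp x axis [ 0.06232002 -0.99805622] y axis [0.99805622 0.06232002] yaw -86.42701051319358
```

```bash
cat > clamp.py <<'E'
from h import *
from scipy.spatial.transform import Rotation as Ro
a=0.088; D=np.array([np.sin(a),-np.cos(a),0]); N=np.array([np.cos(a),np.sin(a),0])
O=D*-59.7+N*593.3
def W(x,y,z): return O+D*x+N*y+np.array([0,0,z])
def C(X): r=np.array(X)-O; return np.array([r@D,r@N,r[2]])
def axes():
    s=bot.get_state(); return np.array(s['ee_pos']),Ro.from_rotvec(s['tool_rot']).as_matrix(),s
def to(X,yaw_axis=None):
    p,M,s=axes(); d=M.T@(np.array(X)-p)
    print('shift/100:',np.round(d/100,4))
E
python3 - <<'E'
from clamp import *
p,M,s=axes(); print(p,np.round(M,4).tolist())
ang=lambda v:np.degrees(np.arctan2(v[1],v[0]))
print('tool y az',ang(M[:,1]),'tool z az',ang(M[:,2]),'D az',ang(D))
tin=[440.2,-201.8]
to([*tin,150]); to([*tin,12])
im=dict(np.load('top0.npz')); sd=dict(np.load('side0.npz'))
A=cv2.imread('pics/top0.png'); B=cv2.imread('pics/side0.png')
t10=np.radians(10)
ty=np.array([np.cos(t10),np.sin(t10),0]); tx=np.array([ty[1],-ty[0],0]); T=np.array([440.2,-201.8,0])
pl=[[W(-65,-55,10),W(120,-55,10),W(120,55,10),W(-65,55,10)],[W(57,-20,42),W(103,-20,42),W(103,20,42),W(57,20,42)],[W(-65,-11,60),W(-20,-11,60)],[W(-152,-15,63),W(-152,-15,95)],
 [T+tx*i+ty*j+[0,0,40] for i,j in((-20,-22),(20,-22),(20,22),(-20,22))],[T+tx*i+ty*j for i,j in((-20,-22),(20,-22),(20,22),(-20,22))]]
out=[]
for I,im_,(r0,r1,c0,c1),f in((A,im,(190,310,145,375),3.4),(B,sd,(230,360,180,400),3.6)):
    Z=cv2.resize(I[r0:r1,c0:c1],None,fx=f,fy=f,interpolation=cv2.INTER_CUBIC)
    for q in pl:
        g=np.array([(proj(im_,X)+.5-[c0,r0])*f for X in q],np.int32); cv2.polylines(Z,[g],True,(0,200,0),1)
    out.append(Z)
cv2.imwrite('pics/ov_t.png',out[0]);cv2.imwrite('pics/ov_s.png',out[1])
E
```

```text
[ 179.80838529 -650.1690612   230.54320144] [[-0.0005, 0.2665, -0.9638], [0.0015, -0.9638, -0.2665], [-1.0, -0.0015, 0.0001]]
tool y az -74.54109732486188 tool z az -164.5410917963633 D az -84.95797140284877
shift/100: [ 0.8107 -3.6262 -3.7049]
shift/100: [ 2.1907 -3.6241 -3.705 ]
```

View pics/ov_t.png

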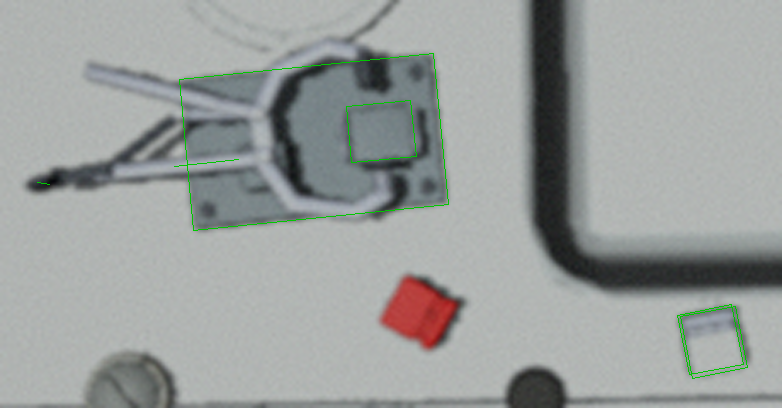

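View pics/ov_s.png

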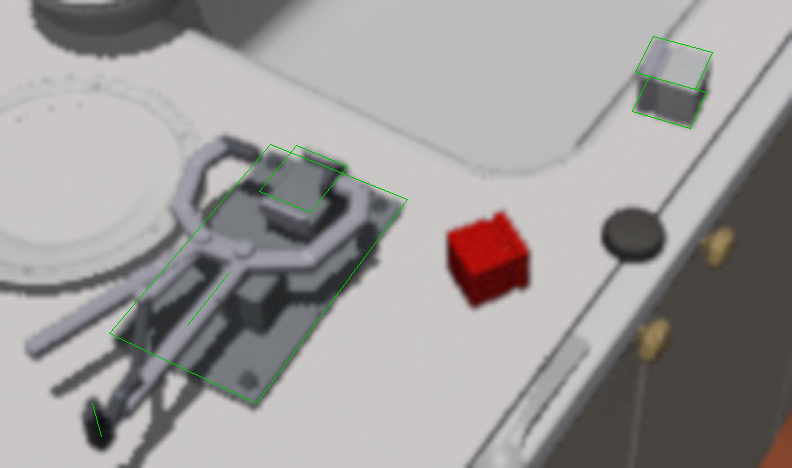

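>>> move_arm:
  steps: [0, -0.1, -0.1, 0.002, 1, 0, -0.2, -0.2, 0.004, 1, 0, -0.32, -0.32, 0.006, 1, 0, -0.44, -0.44, 0.008, 1, 0, -0.56, -0.56, 0.01, 1, 0, -0.68, -0.68, 0.012, 1, 0, -0.8, -0.8, 0.0153, 1, 0, -0.9, -0.9, 0.0153, 1, 0, -1, -1, 0.0153, 1, 0, -1, -1, 0.0153, 1]
  newtons: 30

```text
time: 1.35
ee_pos: [250.5, -526.6, 231.4]
tool_rot: [2.13, 0.187, -2.129]
force: [-0.2, 0.5, 0.5]
width: 1.004
```

```bash
python3 -c "
from clamp import *
print(axes()); to([440.2,-201.8,150])"
```

```text
(array([ 250.50551972, -526.64932447,  231.40828095]), array([[ 3.38270110e-04,  1.74506411e-01, -9.84655980e-01],
       [ 2.06006484e-04, -9.84656027e-01, -1.74506349e-01],
       [-9.99999922e-01, -1.43815234e-04, -3.69029154e-04]]), {'time': 1.35, 'joint_pos': array([ 1.02205926,  0.43787894,  0.03679626,  1.68923563, -0.01883181,
        1.01483007, -0.33006547]), 'qvel': array([ 0.01829682,  0.01043521,  0.01934183, -0.01993546,  0.00534453,
        0.00279364,  0.01407437]), 'joint_torque': array([-7.65885841e-01, -6.46355152e+01,  1.49423674e+00, -2.63897163e+01,
       -7.86456512e-02,  2.20267352e-02, -2.45897127e-01]), 'ee_pos': array([ 250.50551972, -526.64932447,  231.40828095]), 'tool_rot': array([ 2.13014225,  0.187453  , -2.12938324]), 'force': array([-0.24717907,  0.48406364,  0.53548138]), 'wrist_torque': array([-0.03649567,  0.02873652, -0.01329856]), 'width': 1.0038606450924903})
shift/100: [ 0.8154 -2.8675 -2.4344]
```

>>> move_arm:
  steps: [0, -0.12, -0.1, 0, 1, 0.0, -0.24, -0.2, 0, 1, 0.0, -0.36, -0.3, 0, 1, 0.0, -0.48, -0.4, 0, 1, 0.0, -0.6, -0.5, 0, 1, 0.0, -0.72, -0.6, 0, 1, 0.0, -0.84, -0.7, 0, 1, 0.0, -0.96, -0.81, 0, 1, 0, -1, -0.85, 0, 1, 0, -1, -0.85, 0, 1]

```text
time: 2.6
ee_pos: [316.3, -414.2, 231.4]
tool_rot: [2.13, 0.186, -2.13]
force: [-0.7, 0.0, -0.1]
width: 0.998
```

>>> move_arm:
  steps: [0, -0.12, -0.1, 0, 1, 0.0, -0.24, -0.2, 0, 1, 0.0, -0.36, -0.3, 0, 1, 0.0, -0.48, -0.4, 0, 1, 0.0, -0.6, -0.5, 0, 1, 0.0, -0.72, -0.6, 0, 1, 0.1, -0.84, -0.7, 0, 1, 0.2, -0.96, -0.81, 0, 1, 0.3, -1, -0.85, 0, 1, 0.3, -1, -0.85, 0, 1]

```text
time: 3.85
ee_pos: [382.2, -300.7, 200.2]
tool_rot: [2.129, 0.188, -2.133]
force: [0.4, 0.9, 0.2]
width: 1.0
```

```bash
python3 -c "
from clamp import *
print(axes()[:2]); to([440.2,-201.8,70]);to([440.2,-201.8,12])"
```

```text
(array([ 382.23454501, -300.67780507,  200.23131631]), array([[-0.00175116,  0.17351343, -0.98482995],
       [ 0.00100425, -0.98483065, -0.17351534],
       [-0.99999796, -0.00129287,  0.00155034]]))
shift/100: [ 1.3023 -0.8715 -0.7444]
shift/100: [ 1.8823 -0.8708 -0.7453]
```

>>> move_arm:
  steps: [0.1, -0.12, -0.1, 0, 1, 0.2, -0.24, -0.2, 0, 1, 0.3, -0.36, -0.3, 0, 1, 0.4, -0.48, -0.41, 0, 1, 0.5, -0.6, -0.51, 0, 1, 0.6, -0.72, -0.62, 0, 1, 0.7, -0.82, -0.7, 0, 1, 0.8, -0.87, -0.745, 0, 1, 0.9, -0.87, -0.745, 0, 1, 0.9, -0.87, -0.745, 0, 1]

```text
time: 5.1
ee_pos: [440.2, -202.9, 110.5]
tool_rot: [2.13, 0.185, -2.133]
force: [-0.1, 0.4, -0.3]
width: 1.0
```

```bash
python3 -c "
from clamp import *
snap('side','side1');b=cv2.imread('pics/side1.png');cv2.imwrite('pics/s1.png',cv2.resize(b[160:300,300:440],None,fx=4,fy=4))
print(axes()[:2]); to([440.2,-201.8,12])"
```

```text
(array([ 440.3837172 , -203.09833942,  110.97563924]), array([[-8.92805139e-04,  1.71898684e-01, -9.85114230e-01],
       [ 4.71914864e-05, -9.85114614e-01, -1.71898793e-01],
       [-9.99999600e-01, -1.99961131e-04,  8.71403236e-04]]))
shift/100: [ 0.9898 -0.0129 -0.0013]
```

View pics/s1.png

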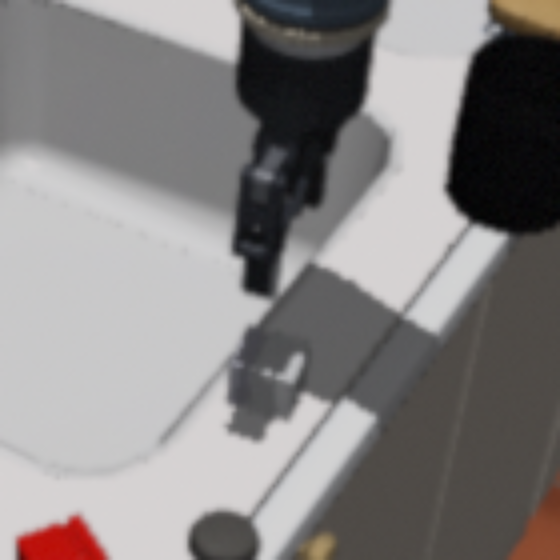

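The fingers stand above and astride the tin, so I'll descend and grip.

>>> move_arm:
  steps: [0.2, -0.013, 0, 0, 1, 0.4, -0.013, 0, 0, 1, 0.6, -0.013, 0, 0, 1, 0.8, -0.013, 0, 0, 1, 0.9, -0.013, 0, 0, 1, 0.97, -0.013, 0, 0, 1, 0.97, -0.013, 0, 0, 0.3, 0.97, -0.013, 0, 0, 0.2, 0.97, -0.013, 0, 0, 0.2, 0.97, -0.013, 0, 0, 0.2]
  newtons: 30

```text
time: 6.4
ee_pos: [440.9, -201.3, 14.9]
tool_rot: [2.131, 0.185, -2.13]
force: [-0.9, 1.3, 5.6]
width: 0.462
```

>>> move_arm:
  steps: [0, 0, 0, 0, 0.2, 0, 0, 0, 0, 0.2, 0, 0, 0, 0, 0.2, -0.2, 0, 0, 0, 0.2, -0.4, 0, 0, 0, 0.2, -0.6, 0, 0, 0, 0.2, -0.8, 0, 0, 0, 0.2, -1, 0, 0, 0, 0.2, -1, 0, 0, 0, 0.2, -1, 0, 0, 0, 0.2]

```text
time: 7.65
ee_pos: [440.3, -201.2, 113.7]
tool_rot: [2.13, 0.186, -2.131]
force: [0.0, 0.1, -0.9]
width: 0.458
```

```bash
python3 -c "
from clamp import *
snap('side','side2');b=cv2.imread('pics/side2.png');cv2.imwrite('pics/s2.png',cv2.resize(b[160:300,300:440],None,fx=4,fy=4))
print(axes()[:2]); c=W(80,0,0)[:2]; print(c); to([*c,114])"
```

```text
(array([ 440.19709305, -201.13309208,  113.54918536]), array([[-1.05930257e-03,  1.72860193e-01, -9.84945801e-01],
       [ 4.20114992e-04, -9.84946190e-01, -1.72860713e-01],
       [-9.99999351e-01, -5.96902294e-04,  9.70734869e-04]]))
[592.78831976  31.92159075]
shift/100: [-0.0051 -2.0317 -1.9058]
```

View pics/s2.png

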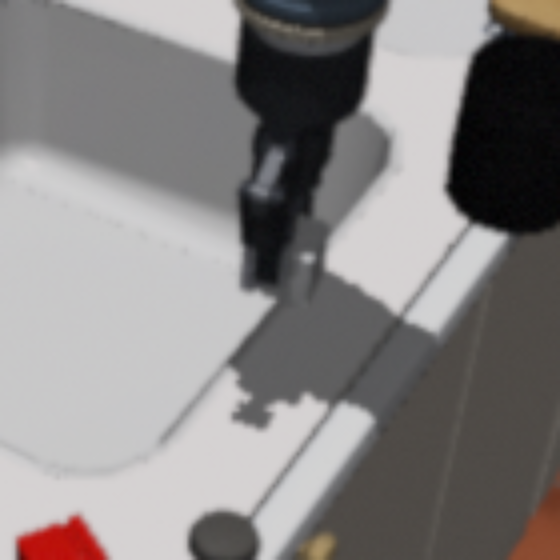

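>>> move_arm:
  steps: [-0.02, -0.08, -0.08, 0, 0.2, -0.05, -0.2, -0.18, 0, 0.2, -0.05, -0.32, -0.3, 0.002, 0.2, -0.05, -0.44, -0.42, 0.004, 0.2, -0.05, -0.56, -0.54, 0.006, 0.2, -0.05, -0.68, -0.65, 0.008, 0.2, -0.05, -0.8, -0.76, 0.01, 0.2, -0.05, -0.9, -0.86, 0.012, 0.2, -0.05, -1, -0.95, 0.0139, 0.2, -0.05, -1, -0.95, 0.0139, 0.2]

```text
time: 8.95
ee_pos: [517.6, -85.1, 119.2]
tool_rot: [2.177, 0.096, -2.176]
force: [-0.1, 0.7, -2.7]
width: 0.461
```

```bash
python3 -c "
from clamp import *
p,M,s=axes();print(p,M[:,1],D); to([*W(80,0,0)[:2],114])"
```

```text
[517.58068863 -85.06715661 119.22458972] [ 8.80355532e-02 -9.96117258e-01 -3.86045944e-04] [ 0.08788647 -0.9961305   0.        ]
shift/100: [ 0.0529 -1.0991 -0.8521]
```

>>> move_arm:
  steps: [0, -0.12, -0.1, 0, 0.2, 0, -0.24, -0.2, 0, 0.2, 0, -0.36, -0.3, 0, 0.2, 0, -0.48, -0.4, 0, 0.2, 0, -0.6, -0.5, 0, 0.2, 0, -0.72, -0.6, 0, 0.2, 0, -0.84, -0.7, 0, 0.2, 0, -0.94, -0.8, 0, 0.2, 0, -1, -0.88, 0, 0.2, 0, -1, -0.88, 0, 0.2]

```text
time: 10.2
ee_pos: [596.5, 21.3, 119.2]
tool_rot: [2.177, 0.095, -2.177]
force: [0.3, -0.6, -1.4]
width: 0.461
```

>>> move_arm:
  steps: [0, -0.05, 0, 0, 0.2, 0, -0.1, 0, 0, 0.2, 0.05, -0.1, 0, 0, 0.2, 0.1, -0.1, 0, 0, 0.2, 0.1, -0.1, 0, 0, 0.2, 0.1, -0.1, 0, 0, 0.2, 0.1, -0.1, 0, 0, 0.2, 0.1, -0.1, 0, 0, 0.2, 0.1, -0.1, 0, 0, 0.2, 0.1, -0.1, 0, 0, 0.2]

```text
time: 11.45
ee_pos: [595.1, 30.8, 109.3]
tool_rot: [2.177, 0.094, -2.177]
force: [-0.4, -0.4, -0.8]
width: 0.461
```

```bash
python3 - <<'E'
from clamp import *
s3=snap('side','side3');t3=snap('top','top3')
b=cv2.imread('pics/side3.png');cv2.imwrite('pics/s3.png',cv2.resize(b[180:340,190:350],None,fx=3.7,fy=3.7))
b=cv2.imread('pics/top3.png');cv2.imwrite('pics/t3.png',cv2.resize(b[180:280,150:300],None,fx=5,fy=5))
p,M,s=axes();print(p,C(p)); to(W(80,3,48.5))
E
```

```text
[595.13306316  30.75207487 109.30738602] [ 81.37106165   2.23288579 109.30738602]
shift/100: [ 0.6081 -0.0137 -0.0077]
```

View pics/s3.png

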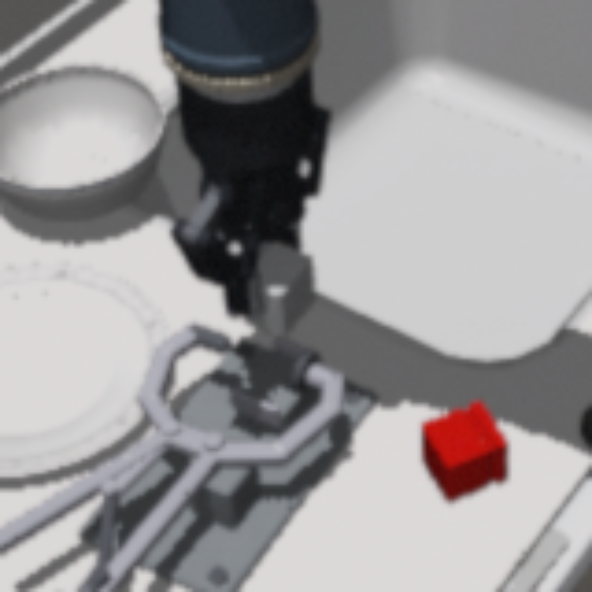

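View pics/t3.png

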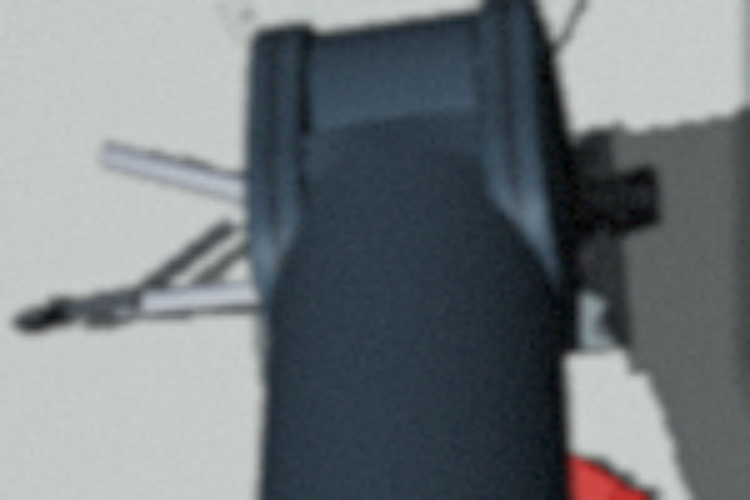

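```bash
python3 - <<'E'
from clamp import *
for name in('side0','top0'):
    im=dict(np.load(name+'.npz')); P=pts(im); P[im['depth']<=0]=1e4
    c=(P-O); cx=c@D; cy=c@N; z=P[...,2]
    def st(m,nm): 
        if m.sum(): print(name,nm,m.sum(),'x',np.round(np.percentile(cx[m],[2,10,50,90,98]),1),'y',np.round(np.percentile(cy[m],[2,10,50,90,98]),1),'z',np.round(np.percentile(z[m],[2,50,98]),1))
    box=(cx>40)&(cx<120)&(cy>-21)&(cy<24)
    st(box&(z>28)&(z<50),'cradle')
    fl=box&(abs(cx-80)<14)&(abs(cy)<14)&(z>20); st(fl,'floor')
    st(box&(z>39)&(z<52),'rails')
    st((cx>-170)&(cx<-140)&(z>70)&(z<130)&(abs(cy)<60),'tab')
    b=(abs(cx+65)<8)&(cy>-30)&(cy<5)&(z>57)&(z<80); st(b,'fixed')
    b=(abs(cx+65)<8)&(cy>20)&(cy<60)&(z>57)&(z<80); st(b,'moving')
    st((z>7)&(z<14)&(cx>-75)&(cx<130)&(abs(cy)<63),'plate')
    tt=(abs(P[...,0]-440)<35)&(abs(P[...,1]+202)<35)&(z>35)&(z<60)
    q=P[tt][:,:2].astype(np.float32); print('tin top',cv2.minAreaRect(q),q.mean(0),np.median(z[tt]))
E
```

```text
side0 cradle 264 x [ 47.6  48.8  71.4  99.6 102.6] y [-20.4 -16.3  -1.3  11.6  14.4] z [30.4 35.5 44.2]
side0 floor 92 x [67.1 69.1 78.3 90.7 93.8] y [-12.5 -10.    1.8  11.7  13.7] z [32.  35.2 38. ]
side0 rails 53 x [ 48.   48.7  52.8 102.6 104.2] y [-18.5 -15.5  -2.9  10.   14.1] z [39.1 42.1 44.7]
side0 tab 72 x [-163.7 -163.3 -158.6 -150.5 -148.6] y [-22.1 -21.6 -19.4 -16.1 -12.3] z [70.4 88.  97.9]
side0 fixed 36 x [-72.6 -71.2 -64.9 -58.1 -57.7] y [-20.2 -18.9 -14.6 -10.1  -7.9] z [57.2 60.9 63. ]
side0 moving 56 x [-72.2 -70.6 -64.4 -58.3 -57.3] y [20.2 20.9 35.5 42.5 45.7] z [57.3 60.4 64. ]
side0 plate 1480 x [-66.5 -58.6  -2.5  84.4 108.8] y [-56.2 -52.4 -18.   40.1  49.8] z [ 7.5 10.6 13.6]
tin top ((436.0406188964844, -197.3318328857422), (43.0429573059082, 42.378868103027344), 11.035154342651367) [ 435.1823  -196.20726] 40.121834964858664
top0 cradle 347 x [ 52.8  56.7  79.7 102.7 107.5] y [-19.2 -16.3  -1.4  14.2  17.5] z [28.6 33.4 44.6]
top0 floor 131 x [67.1 69.1 80.  91.3 93.3] y [-13.1 -10.7  -0.2  11.2  13.2] z [25.7 32.4 39.3]
top0 rails 47 x [ 52.2  52.6  84.3 106.7 107.5] y [-17.  -15.1  -0.3  11.2  14.4] z [39.1 41.5 48. ]
top0 tab 34 x [-158.2 -156.8 -150.9 -145.3 -142.6] y [-20.1 -18.6 -14.8 -11.7  -9.7] z [72.5 90.  96.8]
top0 fixed 25 x [-71.1 -70.5 -65.1 -58.4 -57.3] y [-15.6 -14.4 -10.4  -7.   -5.2] z [57.  59.  62.7]
top0 moving 25 x [-71.1 -70.1 -63.5 -58.1 -57.7] y [23.1 26.1 40.4 45.7 48. ] z [57.1 60.1 63.5]
top0 plate 1315 x [-59.9 -46.2  31.3 108.4 117.8] y [-52.5 -43.3   4.5  45.7  53.2] z [ 7.1  9.7 13.7]
tin top ((439.68084716796875, -202.4182891845703), (43.31942367553711, 39.66534423828125), 10.0810546875) [ 438.7697  -202.19652] 39.13685673093493
```

```bash
python3 - <<'E'
from clamp import *
im=dict(np.load('side3.npz')); P=pts(im); P[im['depth']<=0]=1e4
c=(P-O); cx=c@D; cy=c@N; z=P[...,2]
m=(abs(cx-78)<40)&(cy>-45)&(cy<20)&(z>92)&(z<135)
px=im['pixels'].astype(int)
v,u=np.nonzero(m); print(u.min(),u.max(),v.min(),v.max())
for r in range(v.min(),v.max()+1,2):
    print(r,' '.join('%d,%d,%d|%d'%(cx[r,k],cy[r,k],z[r,k],px[r,k].mean()) if m[r,k] else '.' for k in range(u.min(),u.max()+1,2)))
E
```

```text
251 275 245 271
245 . . . . . . 100,7,133|45 . . . . . .
247 . . . . . 95,9,130|71 94,3,134|81 96,0,134|81 . 103,-6,131|64 106,-9,130|141 . .
249 . . . . . . . . . . . 98,-19,134|124 .
251 . . . . . . . 85,-6,133|83 87,-11,134|84 89,-14,134|83 92,-18,133|85 93,-23,134|86 .
253 . . . . . . 78,-5,133|85 . . . 87,-21,133|78 93,-22,128|77 .
255 . . . . . . 72,-10,134|84 . 76,-17,134|85 78,-21,134|79 81,-25,133|69 92,-22,122|72 .
257 . . . . . 64,-9,134|90 68,-12,133|147 . . 76,-23,130|70 83,-23,124|68 90,-24,118|72 100,-22,109|170
259 50,7,133|49 . . 55,-5,134|53 . 62,-10,131|86 62,-16,133|168 64,-20,133|167 66,-23,133|89 74,-23,126|67 82,-23,119|66 90,-23,111|67 99,-22,103|98
261 48,6,129|66 47,0,132|19 48,-4,134|18 53,-5,130|45 57,-8,128|63 60,-11,127|76 62,-16,127|105 63,-20,128|100 67,-22,125|71 74,-23,119|69 81,-24,114|68 90,-23,105|69 95,-24,101|88
263 47,6,123|100 49,2,123|26 48,-4,128|22 53,-5,123|43 54,-9,124|64 60,-11,120|73 61,-15,121|105 60,-21,125|98 68,-21,117|71 74,-22,113|69 82,-22,105|68 90,-22,98|84 .
265 61,18,98|177 62,13,99|113 48,-3,120|118 50,-7,121|65 55,-9,118|73 60,-10,113|87 64,-13,111|103 63,-19,115|100 64,-23,116|71 73,-22,107|68 79,-24,102|80 . .
267 . . . 62,3,98|136 63,-1,99|86 62,-8,104|87 61,-14,107|101 61,-20,111|99 65,-22,108|72 74,-22,100|77 . . .
269 . . . . . 63,-6,95|90 61,-14,101|97 62,-19,103|98 64,-23,103|79 . . . .
271 . . . . . . . . . . . . .
```

```bash
python3 - <<'E'
from clamp import *
im=dict(np.load('side0.npz')); P=pts(im); P[im['depth']<=0]=1e4
c=(P-O); cx=c@D; cy=c@N; z=P[...,2]; px=im['pixels'].astype(int)
m=(abs(cx-77)<40)&(cy>-32)&(cy<32)&(z>14)&(z<75)
for r in range(264,298,2):
    print(r,' '.join('%d,%d,%d|%d'%(cx[r,k],cy[r,k],z[r,k],px[r,k].mean()) if m[r,k] else '.' for k in range(246,282,2)))
t=(abs(P[...,0]-440)<35)&(abs(P[...,1]+202)<35)&(z>8)&(z<60)
ty=np.array([np.cos(.175),np.sin(.175)]);tx=np.array([ty[1],-ty[0]])
a=P[...,:2]-[440.2,-201.8]
for r in range(238,270,2):
    print(r,' '.join('%d,%d,%d|%d'%(a[r,k]@tx,a[r,k]@ty,z[r,k],px[r,k].mean()) if t[r,k] else '.' for k in range(354,382,2)))
E
```

```text
264 . . . . . . . . . . . . . . . . . .
266 . . . . . . . . . . . . . . . . . .
268 . . . . . . . . . . . . . . . . . .
270 . . . . . . . . . . . . . . . . . .
272 . . 68,29,62|77 . . . . . . 99,11,42|136 101,7,42|151 104,3,41|167 . . . . . .
274 . . 68,30,55|67 71,27,53|97 . . . . . 98,12,35|112 100,7,37|84 100,1,39|101 100,-4,42|138 101,-9,43|152 . . . .
276 . . . . . . . . 90,12,36|122 93,8,35|122 94,3,37|117 99,1,33|101 98,-5,38|81 77,-25,68|77 82,-28,64|57 100,-21,44|145 . .
278 . . . . . . . 83,13,35|121 84,8,36|123 88,5,35|123 90,1,35|122 94,-2,33|121 71,-24,66|87 73,-28,67|64 78,-30,63|86 89,-28,51|131 . .
280 . . . . . . 77,15,33|120 78,10,35|124 79,5,35|123 81,0,37|123 83,-3,37|123 87,-6,35|114 67,-26,64|73 71,-29,62|68 75,-31,59|156 . . .
282 . . . . . . 71,11,34|124 73,7,34|126 73,1,36|125 76,-2,36|124 78,-6,36|123 80,-10,36|107 67,-25,57|54 70,-29,57|68 . . . .
284 . . . . . 63,11,35|122 65,8,34|124 67,3,34|126 69,0,35|125 72,-4,34|125 73,-9,36|124 75,-13,35|109 64,-27,54|47 69,-29,50|31 . . . .
286 . . . 50,14,39|119 49,7,44|144 53,5,41|139 61,5,33|128 61,0,36|126 65,-3
[... 1500 characters left out ...]
1 -22,9,31|79 -22,4,32|82 -22,0,35|94 -23,-5,37|105 -20,-10,37|129 -19,-15,37|165 -20,-20,40|171 -19,-25,41|98 4,-25,19|127 . .
256 . . -21,15,20|81 -24,8,26|75 -18,5,22|81 -22,0,28|93 -20,-5,28|94 -22,-11,32|86 -21,-16,32|94 -21,-21,35|97 -17,-25,32|60 . . .
258 . . -22,14,14|78 -18,10,12|74 -22,3,18|82 -23,-1,21|91 -22,-6,23|92 -24,-12,26|91 -25,-17,30|93 -21,-21,28|87 -15,-25,23|96 . . .
260 . . -24,13,10|90 -22,8,9|86 -23,2,12|84 -23,-2,14|91 -23,-7,17|91 -22,-12,17|89 -24,-18,22|91 -18,-21,18|80 -9,-25,10|118 . . .
262 . . . . . . -23,-8,10|94 -22,-13,11|88 -21,-18,12|88 -22,-23,14|90 . . . .
264 . . . . . . . . . . . . . .
266 . . . . . . . . . . . . . .
268 . . . . . . . . . . . . . .
```

>>> move_arm:
  steps: [0, -0.02, 0, 0, 0.2, 0, -0.05, 0, 0, 0.2, 0.1, -0.05, 0, 0, 0.2, 0.2, -0.05, 0, 0, 0.2, 0.3, -0.05, 0, 0, 0.2, 0.4, -0.05, 0, 0, 0.2, 0.46, -0.05, 0, 0, 0.2, 0.51, -0.05, 0, 0, 0.2, 0.51, -0.05, 0, 0, 0.2, 0.51, -0.05, 0, 0, 0.2]

```text
time: 12.8
ee_pos: [594.8, 35.7, 58.4]
tool_rot: [2.178, 0.094, -2.177]
force: [1.3, 0.6, -2.3]
width: 0.461
```

```bash
python3 - <<'E'
from clamp import *
s3=snap('side','side4')
b=cv2.imread('pics/side4.png');cv2.imwrite('pics/s4.png',cv2.resize(b[230:320,210:310],None,fx=6,fy=6,interpolation=cv2.INTER_CUBIC))
p,M,s=axes();print(p,C(p),s['force'])
im=s3; P=pts(im); P[im['depth']<=0]=1e4
c=(P-O); cx=c@D; cy=c@N; z=P[...,2]; px=im['pixels'].astype(int)
m=(abs(cx-77)<40)&(cy>-32)&(cy<32)&(z>25)&(z<90)
for r in range(266,298,2):
    print(r,' '.join('%d,%d,%d|%d'%(cx[r,k],cy[r,k],z[r,k],px[r,k].mean()) if m[r,k] else '.' for k in range(246,282,2)))
E
```

```text
[594.81042592  35.73814852  58.49543419] [76.37592618  2.34970539 58.49543419] [ 1.58149456  0.74352166 -1.9034826 ]
266 . . . . . . . . 83,3,82|84 82,-2,85|84 87,-4,82|83 89,-8,82|85 89,-14,85|84 90,-18,86|87 . . . .
268 . . . . . . . . 74,-1,86|83 79,-3,82|83 80,-8,84|83 82,-13,84|84 85,-16,83|84 85,-22,86|83 94,-21,77|80 . . .
270 . . . . . . . 66,-1,87|68 72,-3,82|85 72,-8,84|84 75,-11,83|85 78,-15,82|85 80,-19,82|85 83,-23,82|71 92,-22,72|75 . . .
272 . . . . . . . . 64,-8,86|84 66,-12,86|85 69,-16,85|85 71,-19,84|84 76,-21,81|74 84,-22,73|67 91,-22,67|72 . . .
274 . . . . . . . . 59,-11,85|91 63,-14,83|149 64,-18,84|143 67,-22,82|85 73,-23,78|68 80,-24,72|60 91,-22,60|68 . . .
276 . . . . 44,0,87|19 . 50,-6,84|58 53,-9,83|60 58,-11,79|118 56,-18,84|179 59,-21,83|152 67,-22,76|75 73,-23,71|61 79,-24,66|39 81,-29,66|33 101,-20,43|71 . .
278 . . . . 44,1,79|20 44,-4,83|23 49,-6,78|53 53,-9,76|60 58,-10,72|90 56,-18,78|108 57,-22,79|91 64,-23,72|70 72,-23,65|69 73,-28,66|67 80,-29,60|98 89,-28,51|116 . .
280 . . . 44,7,69|59 45,2,72|26 43,-4,77|21 50,-5,70|53 51,-9,71|61 54,-13,70|
[... 310 characters left out ...]
2 61,-24,56|61 64,-27,54|40 68,-30,52|35 . . . .
286 . . . 49,13,40|133 50,8,42|86 52,4,42|65 61,5,32|62 60,0,37|67 65,-2,32|69 57,-15,48|87 56,-21,52|93 61,-23,49|64 73,-20,34|51 77,-23,32|44 . . . .
288 . . . . 47,7,38|72 47,0,42|73 49,-3,42|120 51,-7,42|162 60,-6,32|125 61,-11,35|75 63,-15,34|64 68,-18,31|55 71,-21,30|49 75,-24,27|43 . . . .
290 . . . . 49,9,28|73 49,3,32|69 49,-2,35|78 50,-7,36|101 49,-14,41|145 49,-19,44|151 58,-18,35|122 60,-23,35|57 66,-24,29|45 . . . . .
292 . . . . . . 48,-2,29|63 50,-6,28|79 48,-14,35|89 50,-18,35|88 53,-22,34|93 60,-22,28|50 . . . . . .
294 . . . . . . . . 49,-12,25|71 49,-18,29|80 54,-20,26|63 . . . . . . .
296 . . . . . . . . . . . . . . . . . .
```

View pics/s4.png

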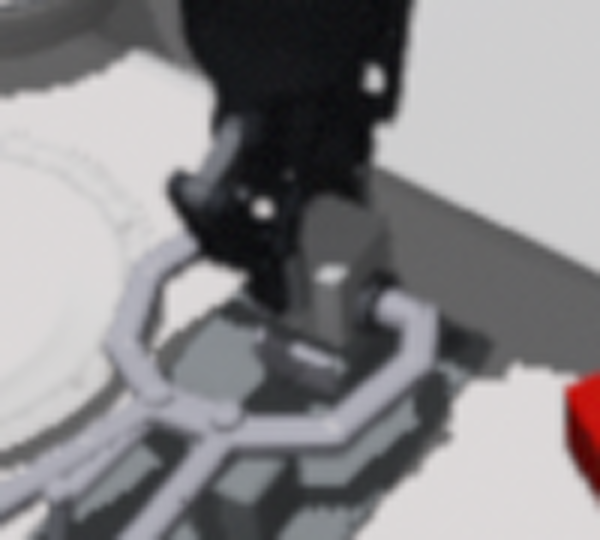

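In the side view the tin's near face is at x≈56, between rails whose inner faces are at about 53 and 99, and about 3 mm off the fixed pad. I'll lower it.

>>> move_arm:
  steps: [0.02, 0, 0, 0, 0.2, 0.04, 0, 0, 0, 0.2, 0.06, 0, 0, 0, 0.2, 0.07, 0, 0, 0, 0.2, 0.08, 0, 0, 0, 0.2, 0.09, 0, 0, 0, 0.2, 0.092, 0, 0, 0, 0.2, 0.092, 0, 0, 0, 0.2, 0.092, 0, 0, 0, 0.2, 0.092, 0, 0, 0, 0.2]

```text
time: 14.1
ee_pos: [594.8, 35.7, 49.1]
tool_rot: [2.177, 0.094, -2.177]
force: [2.3, -0.3, -2.1]
width: 0.462
```

>>> move_arm:
  steps: [0.005, 0, 0, 0, 0.2, 0.01, 0, 0, 0, 0.2, 0.01, 0, 0, 0, 0.5, 0.01, 0, 0, 0, 0.62, 0.01, 0, 0, 0, 0.66, 0, 0, 0, 0, 0.66, -0.2, 0, 0, 0, 0.66, -0.5, 0, 0, 0, 0.66, -0.8, 0, 0, 0, 0.66, -1, 0, 0, 0, 0.66]

```text
time: 15.35
ee_pos: [595.0, 35.7, 150.6]
tool_rot: [2.179, 0.094, -2.176]
force: [-0.9, -0.5, -0.9]
width: 0.659
```

```bash
python3 - <<'E'
from clamp import *
s3=snap('side','side5')
b=cv2.imread('pics/side5.png');cv2.imwrite('pics/s5.png',cv2.resize(b[230:340,190:310],None,fx=5,fy=5,interpolation=cv2.INTER_CUBIC))
p,M,s=axes();print(p,C(p),s['force'])
im=s3; P=pts(im); P[im['depth']<=0]=1e4
c=(P-O); cx=c@D; cy=c@N; z=P[...,2]; px=im['pixels'].astype(int)
m=(abs(cx-77)<40)&(cy>-32)&(cy<32)&(z>25)&(z<90)
for r in range(262,298,2):
    print(r,' '.join('%d,%d,%d|%d'%(cx[r,k],cy[r,k],z[r,k],px[r,k].mean()) if m[r,k] else '.' for k in range(246,282,2)))
E
```

```text
[596.07135555  35.78785707 152.80269584] [ 76.43722862   3.61012456 152.80269584] [1.17004214 0.52113567 1.29075764]
262 . . . . . . . . . . . . . . . . . .
264 . . . . . . . 93,16,72|83 95,12,74|99 . . . . . . . . .
266 . . . . . . 85,17,73|76 87,12,73|74 90,9,72|74 90,3,75|81 93,0,74|83 . . . . . . .
268 . . . . . 77,17,74|79 79,12,74|73 82,9,73|72 82,3,76|78 84,0,76|83 88,-3,74|84 90,-7,74|85 91,-12,75|84 93,-16,76|85 . . . .
270 . . . . 67,16,76|94 71,13,75|73 75,10,72|69 77,6,72|78 80,2,72|84 80,-3,75|84 81,-7,76|83 82,-12,77|84 86,-15,75|84 88,-19,74|84 91,-22,74|80 . . .
272 . . . 61,18,75|144 64,14,73|83 67,11,72|73 68,6,74|78 70,1,75|83 73,-1,73|83 73,-7,76|86 76,-10,75|122 78,-14,75|153 80,-19,76|147 83,-22,74|91 90,-23,68|73 . . .
274 . . 68,30,55|88 57,15,72|116 59,11,73|73 63,8,71|78 61,1,76|84 64,-2,75|85 67,-5,75|88 67,-10,77|125 70,-14,75|194 74,-17,73|197 78,-20,72|162 82,-23,69|76 89,-23,62|70 . . .
276 . . . 55,14,69|87 58,11,67|70 57,4,72|83 57,0,74|90 60,-4,74|92 63,-8,73|168 63,-13,76|196 67,-16,73|197 66,-22,78|174 73,-23,70|87 78,-25,67|84 83,-27,63|51 100,-21
[... 603 characters left out ...]
,-22,59|94 64,-21,51|63 64,-27,55|43 71,-28,48|35 . . . .
286 . . . 51,15,38|100 49,7,44|75 52,4,43|69 57,2,39|73 56,-4,43|84 56,-9,45|98 59,-13,45|101 55,-22,53|95 63,-22,46|69 72,-21,36|58 78,-22,30|43 . . . .
288 . . . . 48,7,37|72 48,2,40|73 50,-2,41|77 50,-8,44|113 56,-8,38|133 56,-15,42|105 57,-20,43|96 59,-24,43|75 70,-22,32|69 76,-23,25|43 . . . .
290 . . . . 50,10,26|72 47,1,34|70 47,-3,37|71 48,-8,39|88 48,-14,42|145 52,-17,39|147 57,-19,36|116 60,-22,34|64 67,-23,28|44 . . . . .
292 . . . . . . 47,-3,30|65 50,-7,30|80 48,-14,35|89 49,-19,37|88 54,-21,33|92 59,-23,29|50 . . . . . .
294 . . . . . . . . 47,-14,29|71 49,-18,30|79 . . . . . . . .
296 . . . . . . . . . . . . . . . . . .
```

View pics/s5.png

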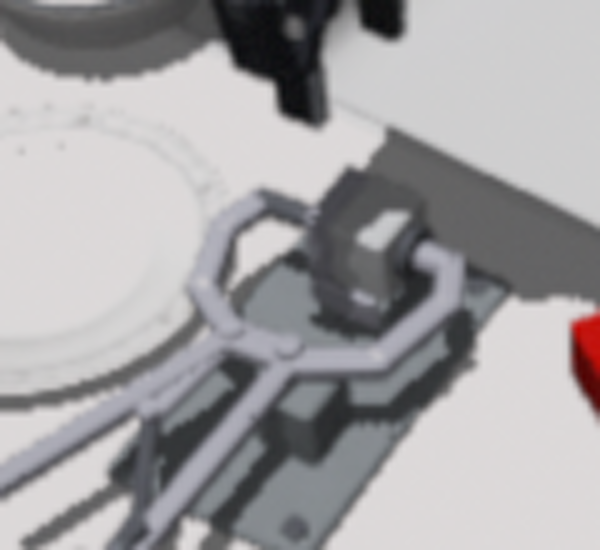

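```bash
sed -i 's/^O=.*/O=D*-63.7+N*593.3/' clamp.py; python3 -c "
from clamp import *
p,M,s=axes();print(p,C(p),M.round(4)); to(W(-65,70,110))"
```

```text
[596.07135555  35.78785707 152.80269584] [ 80.43722862   3.61012456 152.80269584] [[ 4.200e-03  8.600e-02 -9.963e-01]
 [ 5.000e-04 -9.963e-01 -8.600e-02]
 [-1.000e+00 -1.000e-04 -4.200e-03]]
shift/100: [ 0.431  -1.4556 -0.6594]
```

>>> move_arm:
  steps: [0, -0.1, -0.08, 0, 0.3, 0, -0.22, -0.16, 0, 0, 0, -0.35, -0.25, 0, 0, 0, -0.48, -0.35, 0, 0, 0, -0.61, -0.45, 0, 0, 0, -0.74, -0.55, 0, 0, 0, -0.87, -0.62, 0, 0, 0, -0.95, -0.66, 0, 0, 0, -1, -0.66, 0, 0, 0, -1, -0.66, 0, 0]
  newtons: 40

```text
time: 16.65
ee_pos: [651.6, 141.2, 149.1]
tool_rot: [2.177, 0.094, -2.177]
force: [-0.3, -0.8, -0.2]
width: -0.003
```

```bash
python3 -c "
from clamp import *
p,M,s=axes();print(p,C(p),s['width']); to(W(-65,70,44))"
```

```text
[651.57096403 141.22223261 149.14942126] [-19.71150399  68.16123178 149.14942126] -0.0031940895653682507
shift/100: [ 1.0515 -0.4529 -0.0179]
```

>>> move_arm:
  steps: [0, -0.1, -0.01, 0, 0, 0, -0.22, -0.02, 0, 0, 0, -0.34, -0.02, 0, 0, 0.1, -0.45, -0.02, 0, 0, 0.25, -0.453, -0.02, 0, 0, 0.4, -0.453, -0.02, 0, 0, 0.5, -0.453, -0.02, 0, 0, 0.6, -0.453, -0.02, 0, 0, 0.65, -0.453, -0.02, 0, 0, 0.65, -0.453, -0.02, 0, 0]

```text
time: 17.9
ee_pos: [649.9, 186.2, 83.9]
tool_rot: [2.177, 0.094, -2.178]
force: [0.7, -0.7, 0.3]
width: -0.001
```

```bash
python3 - <<'E'
from clamp import *
s3=snap('side','side6'); snap('top','top6')
b=cv2.imread('pics/side6.png');cv2.imwrite('pics/s6.png',cv2.resize(b[220:380,150:310],None,fx=3.7,fy=3.7,interpolation=cv2.INTER_CUBIC))
p,M,s=axes();print(p,C(p),s['force']); to(W(-65,70,44))
E
```

```text
[650.19643023 186.38486442  84.49900687] [-64.82018182  70.76120082  84.49900687] [0.80582895 0.33319071 0.92392925]
shift/100: [ 0.405  -0.0017  0.0079]
```

View pics/s6.png

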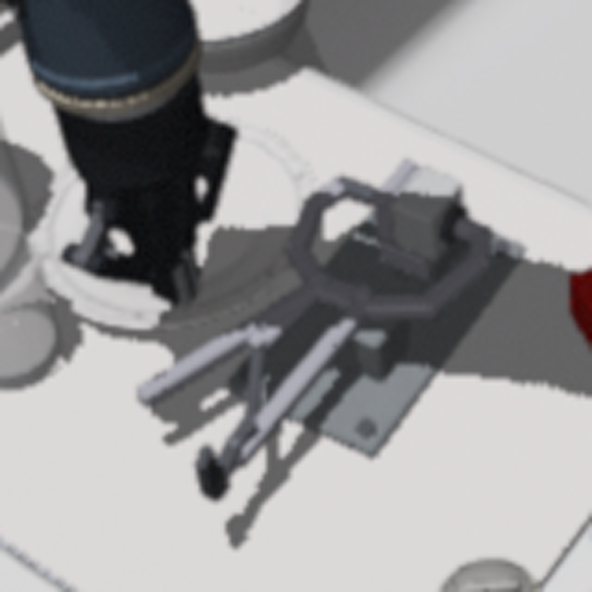

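```bash
python3 -c "
from clamp import *
im=dict(np.load('top0.npz'))
for u in ((192,168),(268,168),(230,129),(230,206)): X=ray(im,*u,8); print(X.round(),C(X).round())
"
```

```text
[747. 194.   8.] [-64. 168.   8.]
[744.   6.   8.] [123. 149.   8.]
[844.  99.   8.] [ 39. 256.   8.]
[651. 101.   8.] [21. 64.  8.]
```

>>> move_arm:
  steps: [0.1, 0, 0.01, 0, 0, 0.2, 0, 0.01, 0, 0, 0.3, 0, 0.01, 0, 0, 0.4, 0, 0.01, 0, 0, 0.4, 0, 0.02, 0, 0, 0.4, 0, 0.04, 0, 0, 0.4, 0, 0.06, 0, 0, 0.4, 0, 0.07, 0, 0, 0.4, 0, 0.08, 0, 0, 0.4, 0, 0.08, 0, 0]

```text
time: 19.25
ee_pos: [641.9, 185.7, 44.2]
tool_rot: [2.177, 0.094, -2.177]
force: [0.1, -0.4, 0.2]
width: -0.007
```

```bash
python3 -c "
from clamp import *
p,M,s=axes();print(C(p),s['force'],s['force']@N)"
```

```text
[-64.84720484  62.46445305  44.22132461] [ 0.05489484 -0.39012913  0.16953348] 0.020395358704173583
```

>>> move_arm:
  steps: [0, 0, 0.01, 0, 0, 0, 0, 0.02, 0, 0, 0, 0, 0.03, 0, 0, 0, 0, 0.04, 0, 0, 0, 0, 0.05, 0, 0, 0, 0, 0.06, 0, 0, 0, 0, 0.07, 0, 0, 0, 0, 0.08, 0, 0, 0, 0, 0.09, 0, 0, 0, 0, 0.1, 0, 0]

```text
time: 20.5
ee_pos: [633.2, 185.1, 44.4]
tool_rot: [2.18, 0.095, -2.175]
force: [7.6, 1.0, -2.2]
width: -0.001
```

```bash
python3 -c "
from clamp import *
p,M,s=axes();print(C(p),s['force'],s['force']@N)"
```

```text
[-65.05656554  53.71017408  44.4257304 ] [ 7.64082478  0.95038826 -2.17680197] 7.6947848594559
```

>>> move_arm:
  steps: [0, 0, 0.005, 0, 0, 0, 0, 0.01, 0, 0, 0, 0, 0.015, 0, 0, 0, 0, 0.02, 0, 0, 0, 0, 0.025, 0, 0, 0, 0, 0.03, 0, 0, 0, 0, 0.035, 0, 0, 0, 0, 0.04, 0, 0, 0, 0, 0.04, 0, 0, 0, 0, 0.04, 0, 0]

```text
time: 21.75
ee_pos: [628.9, 184.7, 44.3]
tool_rot: [2.18, 0.094, -2.176]
force: [5.2, -0.1, -1.1]
width: -0.001
```

```bash
python3 -c "
from clamp import *
p,M,s=axes();print(C(p),s['force'],s['force']@N)"
```

```text
[-64.9841915   49.42741084  44.34618359] [ 5.23139012 -0.1206702  -1.10778549] 5.200541968054069
```

>>> move_arm:
  steps: [0, 0, 0.005, 0, 0, 0, 0, 0.01, 0, 0, 0, 0, 0.015, 0, 0, 0, 0, 0.02, 0, 0, 0, 0, 0.025, 0, 0, 0, 0, 0.03, 0, 0, 0, 0, 0.035, 0, 0, 0, 0, 0.04, 0, 0, 0, 0, 0.04, 0, 0, 0, 0, 0.04, 0, 0]

```text
time: 23.0
ee_pos: [625.5, 184.9, 44.5]
tool_rot: [2.181, 0.096, -2.174]
force: [7.9, 2.7, -2.2]
width: -0.0
```

```bash
python3 -c "
from clamp import *
p,M,s=axes();print(C(p),s['force'],s['force']@N)
snap('side','side7')
b=cv2.imread('pics/side7.png');cv2.imwrite('pics/s7.png',cv2.resize(b[220:380,150:310],None,fx=3.7,fy=3.7,interpolation=cv2.INTER_CUBIC))
"
```

```text
[-65.49388058  45.98234332  44.46665233] [ 7.94646568  2.72653662 -2.16714443] 8.155342481212225
```

View pics/s7.png

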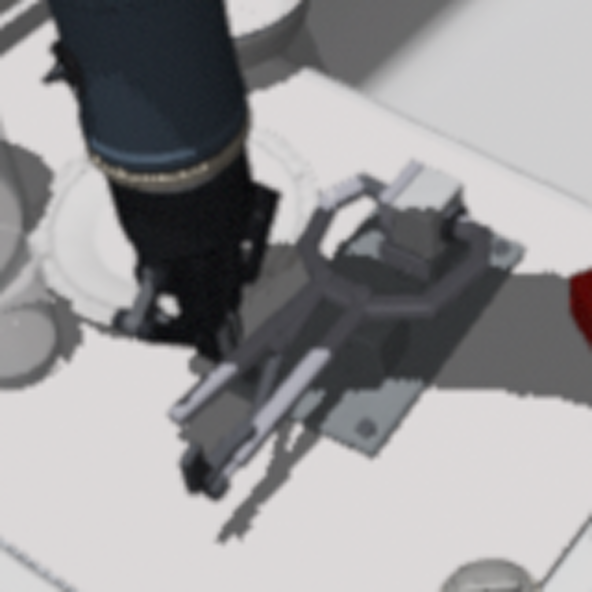

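The handle is following the fingers and the jaw is closing. I'll continue in smaller bites.

>>> move_arm:
  steps: [0, 0, 0.005, 0, 0, 0, 0, 0.01, 0, 0, 0, 0, 0.015, 0, 0, 0, 0, 0.02, 0, 0, 0, 0, 0.025, 0, 0, 0, 0, 0.03, 0, 0, 0, 0, 0.035, 0, 0, 0, 0, 0.035, 0, 0, 0, 0, 0.035, 0, 0, 0, 0, 0.035, 0, 0]

```text
time: 24.3
ee_pos: [621.5, 185.1, 44.4]
tool_rot: [2.18, 0.096, -2.175]
force: [5.8, 3.3, -2.5]
width: -0.001
```

```bash
python3 -c "
from clamp import *
p,M,s=axes();print(C(p),s['force'],s['force']@N)"
```

```text
[-66.07845432  42.09257223  44.40237198] [ 5.83288169  3.30963728 -2.48332286] 6.101183661737121
```

>>> move_arm:
  steps: [0, 0, 0.003, 0, 0, 0, 0, 0.006, 0, 0, 0, 0, 0.009, 0, 0, 0, 0, 0.012, 0, 0, 0, 0, 0.015, 0, 0, 0, 0, 0.018, 0, 0, 0, 0, 0.021, 0, 0, 0, 0, 0.024, 0, 0, 0, 0, 0.025, 0, 0, 0, 0, 0.025, 0, 0]

```text
time: 25.55
ee_pos: [617.9, 183.5, 44.2]
tool_rot: [2.177, 0.094, -2.177]
force: [2.6, 1.7, 0.7]
width: 0.003
```

```bash
python3 -c "
from clamp import *
p,M,s=axes();print(C(p),s['force'],s['force']@N)"
```

```text
[-64.79950863  38.38231567  44.17358249] [2.63663429 1.65981882 0.65559518] 2.7723074376627403
```

>>> move_arm:
  steps: [0, 0, 0.002, 0, 0, 0, 0, 0.004, 0, 0, 0, 0, 0.006, 0, 0, 0, 0, 0.008, 0, 0, 0, 0, 0.01, 0, 0, 0, 0, 0.012, 0, 0, 0, 0, 0.012, 0, 0, 0, 0, 0.012, 0, 0, 0, 0, 0.012, 0, 0, 0, 0, 0.012, 0, 0]

```text
time: 26.8
ee_pos: [616.8, 183.3, 44.1]
tool_rot: [2.177, 0.094, -2.177]
force: [2.3, -1.5, 0.7]
width: -0.002
```

```bash
python3 -c "
from clamp import *
p,M,s=axes();print(C(p),s['force'],s['force']@N)
snap('side','side8')
b=cv2.imread('pics/side8.png');cv2.imwrite('pics/s8.png',cv2.resize(b[220:380,150:310],None,fx=3.7,fy=3.7,interpolation=cv2.INTER_CUBIC))
p,M,s=axes();print(C(p),s['force'],s['force']@N)
im=dict(np.load('side8.npz')); P=pts(im); P[im['depth']<=0]=1e4
c=(P-O); cx=c@D; cy=c@N; z=P[...,2]
m=(cx>-175)&(cx<-135)&(z>70)&(z<100)&(abs(cy)<40); print('tab',np.median(cx[m]),np.median(cy[m]))
"
```

```text
[-64.64497224  37.26666966  44.06978245] [ 2.25550263 -1.46335193  0.70191487] 2.1181661271448458
[-64.66732208  37.26636992  44.05646542] [1.95343392 0.36119613 0.60419392] 1.9776193532718827
tab -156.02174346706832 -7.519672275075319
```

View pics/s8.png

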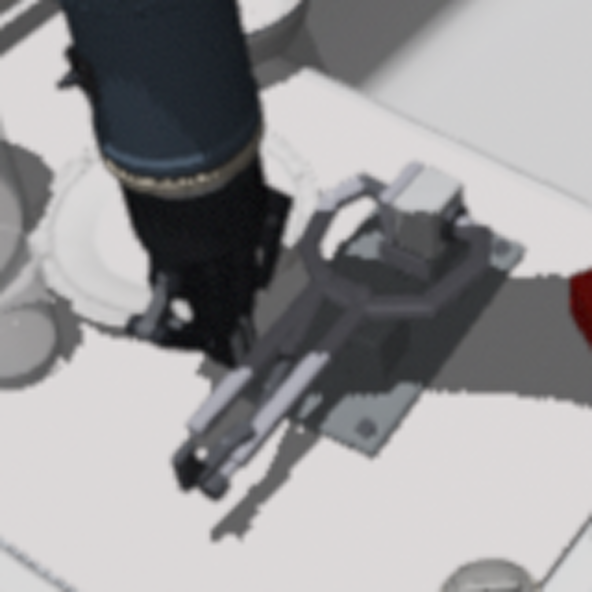

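>>> move_arm:
  steps: [0, 0, 0.002, 0, 0, 0, 0, 0.004, 0, 0, 0, 0, 0.006, 0, 0, 0, 0, 0.008, 0, 0, 0, 0, 0.01, 0, 0, 0, 0, 0.012, 0, 0, 0, 0, 0.012, 0, 0, 0, 0, 0.012, 0, 0, 0, 0, 0.012, 0, 0, 0, 0, 0.012, 0, 0]

```text
time: 28.1
ee_pos: [615.7, 183.4, 44.1]
tool_rot: [2.177, 0.094, -2.177]
force: [-0.1, -1.1, 0.0]
width: 0.003
```

```bash
cat > st.py <<'E'
from clamp import *
import sys
t=sys.argv[1]; snap('side',t)
p,M,s=axes();print(s['time'],C(p),s['force'],s['force']@N)
im=dict(np.load(t+'.npz')); P=pts(im); P[im['depth']<=0]=1e4
c=(P-O); cx=c@D; cy=c@N; z=P[...,2]
m=(cx>-175)&(cx<-135)&(z>70)&(z<100)&(abs(cy)<40); print('tab',np.median(cx[m]),np.median(cy[m]),m.sum())
m=(cx>-100)&(cx<-80)&(z>55)&(z<66)&(cy>-5)&(cy<40); print('handle at -90',np.median(cx[m]),np.median(cy[m]),m.sum())
E
python3 st.py side9
```

```text
28.15 [-64.89614451  36.08661892  44.10478075] [-0.38594058  0.76190611 -0.01958944] -0.3174859516598013
tab -156.11968859442493 -6.307816368788012 84
handle at -90 -89.48111032371327 12.143496407263907 63
```

>>> move_arm:
  steps: [0, 0, -0.01, 0, 0, 0, 0, -0.02, 0, 0, 0, 0, -0.03, 0, 0, 0, 0, -0.03, 0, 0, 0, 0, -0.03, 0, 0, 0, 0, -0.03, 0, 0, 0, 0, -0.03, 0, 0, 0, 0, -0.03, 0, 0, 0, 0, -0.03, 0, 0, 0, 0, -0.03, 0, 0]

```text
time: 29.4
ee_pos: [618.7, 183.7, 44.1]
tool_rot: [2.177, 0.094, -2.177]
force: [0.0, -0.0, 0.3]
width: -0.001
```

```bash
python3 st.py side10;python3 -c "
import cv2
b=cv2.imread('pics/side10.png');cv2.imwrite('pics/s10.png',cv2.resize(b[220:380,150:310],None,fx=3.7,fy=3.7,interpolation=cv2.INTER_CUBIC))"
```

```text
29.45 [-64.88978585  39.08493007  44.08926633] [0.08391791 0.6521868  0.91963458] 0.14091158341612114
tab -155.8121166910098 -6.118316375271904 80
handle at -90 -88.50842875183577 12.172415267672864 61
```

View pics/s10.png

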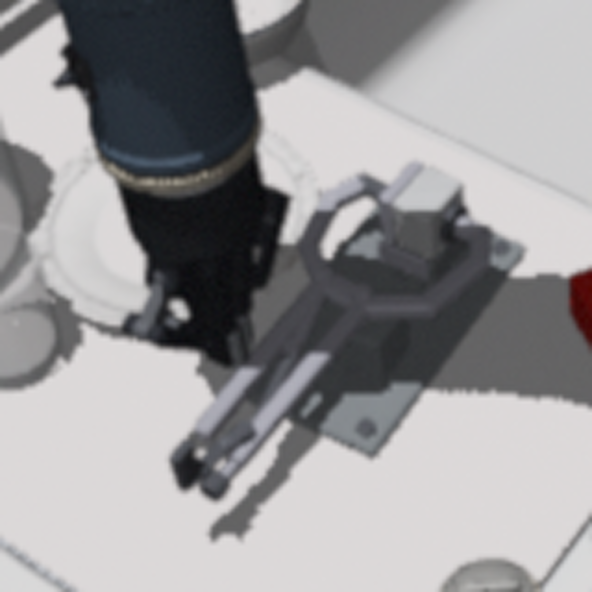

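>>> move_arm:
  steps: [0, 0, -0.1, 0, 0, 0, 0, -0.2, 0, 0, -0.2, 0, -0.2, 0, 0, -0.4, 0, -0.2, 0, 0, -0.6, -0.1, -0.2, 0, 0, -0.75, -0.25, -0.2, 0, 0, -0.75, -0.45, -0.2, 0, 0, -0.75, -0.65, -0.2, 0, 0, -0.75, -0.85, -0.2, 0, 0, -0.75, -0.93, -0.2, 0, 0]

```text
time: 30.7
ee_pos: [629.6, 280.4, 118.3]
tool_rot: [2.175, 0.097, -2.177]
force: [-0.4, -0.5, 0.5]
width: 0.002
```

```bash
python3 st.py side11;python3 -c "
import cv2
b=cv2.imread('pics/side11.png');cv2.imwrite('pics/s11.png',cv2.resize(b[220:380,150:310],None,fx=3.7,fy=3.7,interpolation=cv2.INTER_CUBIC))
from clamp import *
to(W(-158,32,72))"
```

```text
30.75 [-160.6588274    58.60944232  118.42152237] [-0.09984927  0.71195659  0.46076731] -0.036891556848558354
tab -156.20472024646367 -6.2851737879818685 82
handle at -90 -89.56445754654015 12.5699355452746 61
shift/100: [0.4645 0.0267 0.2657]
```

View pics/s11.png

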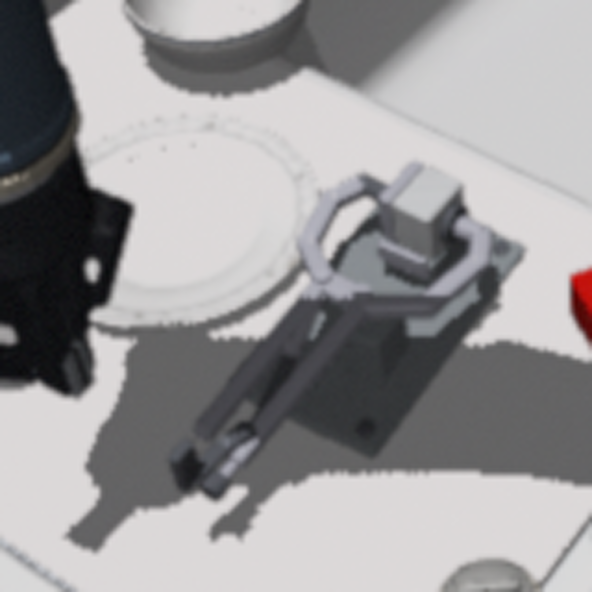

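>>> move_arm:
  steps: [0, 0.02, 0.06, 0, 0, 0, 0.02, 0.12, 0, 0, 0, 0.02, 0.18, 0, 0, 0, 0.02, 0.22, 0, 0, 0.1, 0.02, 0.25, 0, 0, 0.2, 0.02, 0.25, 0, 0, 0.3, 0.02, 0.25, 0, 0, 0.4, 0.02, 0.25, 0, 0, 0.46, 0.02, 0.25, 0, 0, 0.46, 0.02, 0.25, 0, 0]

```text
time: 32.0
ee_pos: [605.6, 273.8, 72.4]
tool_rot: [2.176, 0.094, -2.178]
force: [-0.1, -0.7, -0.0]
width: -0.004
```

```bash
python3 st.py side12;python3 -c "
import cv2
b=cv2.imread('pics/side12.png');cv2.imwrite('pics/s12.png',cv2.resize(b[220:380,150:310],None,fx=3.7,fy=3.7,interpolation=cv2.INTER_CUBIC))"
```

```text
32.05 [-155.84316573   34.2795503    72.95307696] [0.57846142 0.15115895 0.39341929] 0.5895078932117522
tab -158.0393721320984 21.78632134323903 176
handle at -90 -90.03051058432561 11.880846662382028 62
```

View pics/s12.png

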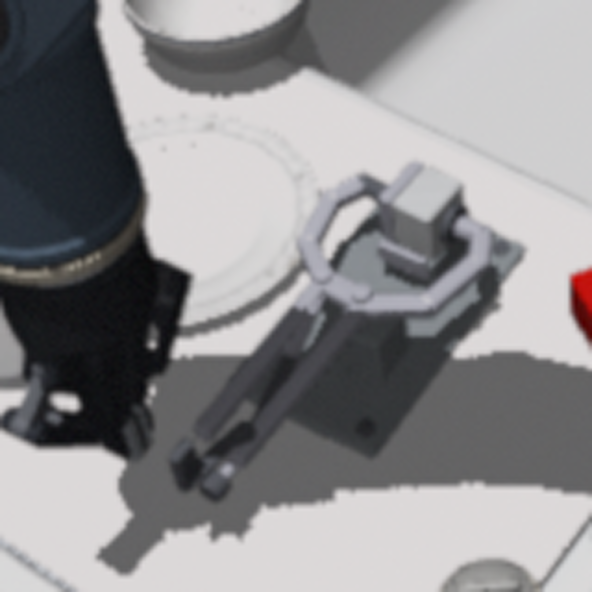

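>>> move_arm:
  steps: [0, 0, 0.03, 0, 0, 0, 0, 0.06, 0, 0, 0, 0, 0.09, 0, 0, 0, 0, 0.12, 0, 0, 0, 0, 0.135, 0, 0, 0, 0, 0.145, 0, 0, 0, 0, 0.15, 0, 0, 0, 0, 0.155, 0, 0, 0, 0, 0.16, 0, 0, 0, 0, 0.165, 0, 0]

```text
time: 33.3
ee_pos: [589.4, 272.5, 73.1]
tool_rot: [2.177, 0.094, -2.177]
force: [-0.5, -0.3, 0.2]
width: -0.001
```

```bash
python3 st.py side13
```

```text
33.35 [-155.91199866   17.6576344    73.08967245] [-0.64722548 -0.18180297  0.22118397] -0.6606990583980659
tab -158.78815159060167 4.945694873667142 169
handle at -90 -89.91511358672886 12.176934507928785 64
```

>>> move_arm:
  steps: [0, 0, 0.006, 0, 0, 0, 0, 0.012, 0, 0, 0, 0, 0.018, 0, 0, 0, 0, 0.024, 0, 0, 0, 0, 0.03, 0, 0, 0, 0, 0.036, 0, 0, 0, 0, 0.042, 0, 0, 0, 0, 0.048, 0, 0, 0, 0, 0.054, 0, 0, 0, 0, 0.06, 0, 0]

```text
time: 34.6
ee_pos: [584.3, 272.0, 73.3]
tool_rot: [2.179, 0.094, -2.176]
force: [5.4, 0.8, -2.6]
width: 0.002
```

```bash
python3 st.py side14
```

```text
34.65 [-155.92978338   12.55247098   73.27341884] [ 3.32531437  0.73406257 -2.37967468] 3.3769612271804483
tab -159.53855924068284 -2.304380482398652 153
handle at -90 -89.8144514961459 12.570598225051874 63
```

The fingers are pressing the lever at 3–5 N and the clamp is still locked. I'll keep pulling slowly.

>>> move_arm:
  steps: [0, 0, 0.005, 0, 0, 0, 0, 0.01, 0, 0, 0, 0, 0.015, 0, 0, 0, 0, 0.02, 0, 0, 0, 0, 0.025, 0, 0, 0, 0, 0.03, 0, 0, 0, 0, 0.035, 0, 0, 0, 0, 0.04, 0, 0, 0, 0, 0.04, 0, 0, 0, 0, 0.04, 0, 0]

```text
time: 35.9
ee_pos: [579.4, 271.6, 73.1]
tool_rot: [2.177, 0.094, -2.177]
force: [0.3, 0.0, 0.6]
width: -0.001
```

```bash
python3 st.py side15;python3 -c "
import cv2
b=cv2.imread('pics/side15.png');cv2.imwrite('pics/s15.png',cv2.resize(b[220:380,150:310],None,fx=3.7,fy=3.7,interpolation=cv2.INTER_CUBIC))"
```

```text
35.95 [-155.91662755    7.75589908   73.11168767] [-0.35126638 -0.33920359 -0.09854797] -0.37971855372648317
tab -157.11220014976956 -4.286413506100525 160
handle at -90 -90.41248210679456 2.982189430920299 38
```

View pics/s15.png

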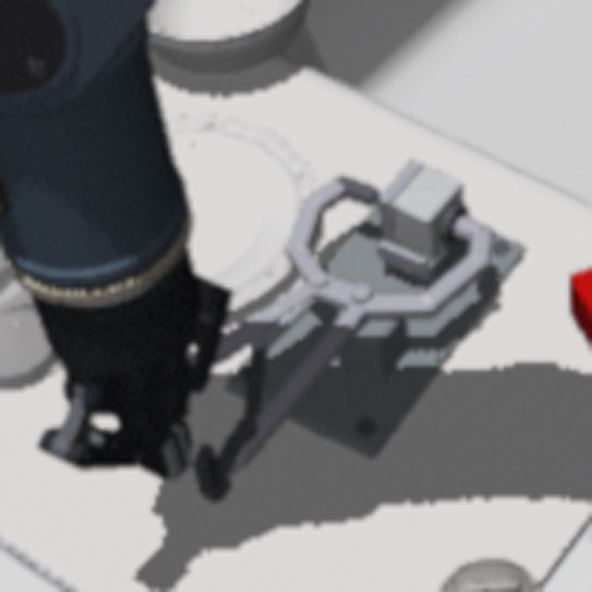

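>>> move_arm:
  steps: [0, 0, -0.03, 0, 0, 0, 0, -0.03, 0, 0, -0.1, 0, -0.03, 0, 0, -0.3, 0, -0.03, 0, 0, -0.5, 0, -0.03, 0, 0, -0.7, 0, -0.03, 0, 0, -0.9, 0, -0.03, 0, 0, -1, 0, -0.03, 0, 0, -1, 0, -0.03, 0, 0, -1, 0, -0.03, 0, 0]

```text
time: 37.2
ee_pos: [582.0, 271.7, 172.4]
tool_rot: [2.176, 0.094, -2.178]
force: [0.0, -0.3, -0.6]
width: -0.0
```

>>> move_arm:
  steps: [-0.1, -0.1, 0.05, 0, 0, -0.1, -0.2, 0.1, 0, 0, -0.1, -0.3, 0.1, 0, 0, -0.1, -0.4, 0.1, 0, 0, -0.1, -0.5, 0.1, 0, 0, -0.1, -0.6, 0.1, 0, 0, -0.1, -0.6, 0.1, 0, 0, -0.1, -0.6, 0.1, 0, 0, -0.1, -0.6, 0.1, 0, 0, -0.1, -0.6, 0.1, 0, 0]

```text
time: 38.45
ee_pos: [567.4, 330.3, 183.2]
tool_rot: [2.178, 0.093, -2.177]
force: [-0.3, -0.0, -0.6]
width: -0.004
```

```bash
python3 st.py side16; python3 - <<'E'
from clamp import *
import cv2
t=snap('top','top16')
b=cv2.imread('pics/side16.png');cv2.imwrite('pics/s16.png',cv2.resize(b[220:380,150:310],None,fx=3.7,fy=3.7,interpolation=cv2.INTER_CUBIC))
b=cv2.imread('pics/top16.png');cv2.imwrite('pics/t16.png',b[130:330,120:500].repeat(2,0).repeat(2,1))
# tin length
P=pts(t); P[t['depth']<=0]=1e4; c=P-O; cx=c@D; cy=c@N; z=P[...,2]
m=(abs(cx-80)<35)&(abs(cy)<35)&(z>66)&(z<85); v,u=np.nonzero(m)
q=np.array([C(ray(t,a,b,74))[:2] for a,b in zip(u,v)],np.float32); print('tin',cv2.minAreaRect(q))
E
```

```text
38.5 [-215.59845474    0.92623174  183.15615417] [-0.9318984   1.45555236 -0.09310024] -0.8003690631227799
tab -154.21104545121528 -18.97745388045298 72
handle at -90 -89.89209908570433 2.937743735712411 38
tin ((84.89085388183594, -4.563848495483398), (46.76814270019531, 39.60844421386719), 88.87399291992188)
```

View pics/s16.png

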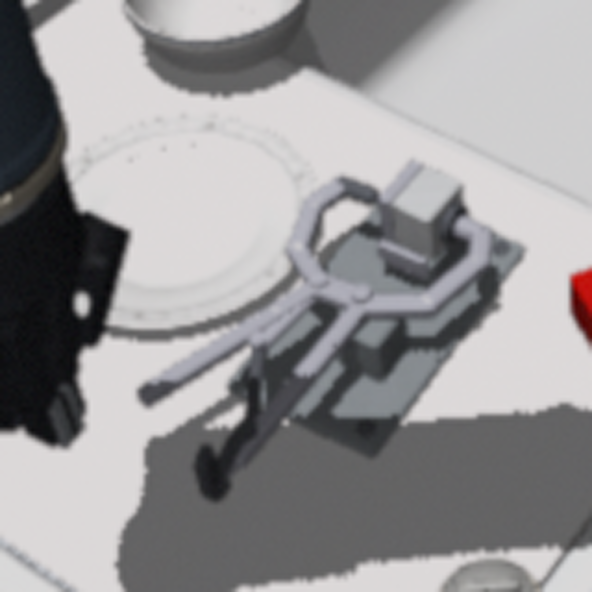

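View pics/t16.png

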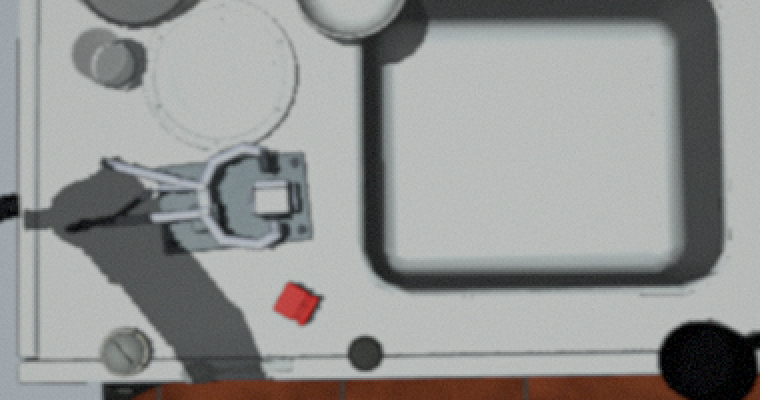

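```bash
python3 -c "
from workcell import job
print(job.finish_job())"
```

```text
the job is handed in; nothing more can be done
None
```

I laid the tin in the cradle, snapped the clamp shut, pulled the release lever so it sprang open, and handed the job in at about 38.5 s of the 72 s. I can't confirm the verdict, because handing in reports none.

- **Squeeze:** I pushed the moving handle in small steps with shut fingers. The highest force I read was about 8 N. It fell to zero and I stopped there. After I backed off 3 mm, and again from well clear, the handle and lever tab stayed where they were, so the clamp was locked on its own.
- **Release:** I pushed the tab at about 3–5 N, and the clamp sprang open.
- **Last pictures:** The handle and tab were back in their open positions. The tin was still in the cradle and the fingers were clear. In the last top and side views the other things looked untouched, but I did not measure them.
- **Force readings:** I only had a force reading at the end of each move, so short peaks between readings are not recorded.
- **Camera disagreement:** The two cameras differed by about 4–5 mm on where the clamp was. I used the side camera's position along the clamp, because it matched the gripped tin, and the top camera's position across it.
- **Lid not measured directly:** My last top-view measurement of the tin came out 47 mm long, longer than even the proud lid's 44 mm. It probably took in part of the clamp's pad. That the lid is home follows only from the clamp having locked on the tin.

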